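Inspect a junction box stud through a loupe

TASK

Lift the loose cover plate off the junction box and gently lay it flat, handle up, in the middle of the rubber mat. Then take the loupe from its rest and hold it steady and level over the stud in the middle of the open box, with the lens centred above the stud and at the height of the focus gauge's pointer. Finish while still holding the loupe there in the gripper, touching nothing else with it, and leave the gauge setting and the other things on the bench as they are.

Things in the scene. Friction and masses are not known exactly. Their poses are not given: they have to be found in the camera images.
- housing: Junction box, open aluminium box 120 (x) x 160 (y) x 50 mm high, walls 5 mm, fixed to the bench. Origin: centre of its underside on the bench; z up, +x towards the focus gauge. Two steel locating pins, 6 mm thick, stand 14 mm above the rim (tops 64 mm above the bench) at (47, -67) and (-47, 67) mm. The focus gauge is fixed to it: a steel post 10 mm thick, up to 198 mm above the bench, at (115, 0) mm, on a low foot. Small mounting ears at +-95 mm in y.
- stud (a point): Top centre of the steel stud (14 mm across, on a copper busbar) in the middle of the box, directly above the housing's origin, 35 mm above the bench. Covered by the plate at first.
- mark (a point): Focus mark: tip of the flat steel pointer (22 mm long, 3 mm thick) on a sliding collar (22 mm across, 16 mm high) of the gauge post, pointing at the box. It lies 85 mm from the stud axis along the housing's +x, set somewhere between 105 and 155 mm above the bench; its height is where the middle of the lens belongs. The collar slides stiffly (about 6 N): do not push it.
- cover: Grey plastic cover plate 130 (x) x 170 (y) x 6 mm, 0.15 to 0.3 kg, with two 10 mm holes that fit loosely over the housing's pins; at the start it lies on the box rim (50 mm up) aligned with the housing to within 0.02 rad. Origin: centre of its underside, z up.
- cover_grip (a point): Centre of the bar of the cover's bridge handle, 29 mm above the plate's underside. The bar is 64 mm long along the cover's x, 14 mm wide (y) and 14 mm high, with 16 mm of free space under it down to the plate; posts at its ends.
- mat: Black rubber mat 200 (x) x 220 (y) x 4 mm, fixed flat on the bench. Origin: centre of its underside. It lies to the left or the right of the junction box.
- loupe: Black hand loupe, about 0.07 to 0.12 kg: lens ring 56 mm across and 12 mm high with a straight handle 16 mm wide (y), 20 mm high, from 26 to 126 mm from the lens centre along the loupe's -x. Origin: centre of the ring's underside, in one plane with the handle's underside; z up through the lens. It balances about 50 mm from the lens centre, on the handle. It starts lying level on its rest, 40 mm above the bench.
- lens (a point): Middle of the loupe's lens, 6 mm above the loupe's origin.
- rest: Grey loupe rest fixed to the bench, on the other side of the junction box from the mat. Origin: centre of its underside; foot 170 (x) x 50 (y) x 6 mm. Blocks 40 mm high and up to 40 mm wide carry the lens ring (x 45 to 75 mm) and the handle's end (x -64 to -52 mm); between them the handle is free, with 34 mm of space under it.
- bin: Bystander: blue small-parts bin 100 x 150 x 60 mm with orange connectors, beyond the work. Origin: centre of underside.
- meter: Bystander: yellow hand-held meter 150 x 80 x 40 mm. Origin: centre of underside.
- driver: Bystander: orange screwdriver lying on the bench beyond the junction box. Origin: on the underside, on its long axis.
- fuse: Bystander: white ceramic fuse 60 x 26 x 26 mm with copper tags, 100 mm long overall, lying between the robot and the junction box. Origin: centre of underside.

How it is judged:
By the outcome, as a careful person would: the job done as asked, in the order asked, and still so for the second after the job is handed in, while the arm keeps its last pose, push and grip.
It also fails if it takes over 67 s, if anything falls off the work surface, if the arm or the gripper's body presses on something with over 40 N, if the wrist force passes 120 N, or if a joint passes its speed limit or range.

ROBOT

A 6-joint arm with a two-finger parallel gripper is mounted at the origin on the work surface. World frame = base frame: x ahead of the robot, y to its left, z up, the work surface at z = 0. Lengths are in mm, angles in rad, forces in N, time in s.
With the tool pointing down it reaches from about 350 to 975 mm from the base axis. Payload 17.4 kg.
Tool frame: the origin (TCP) lies at the centre of the arm's flange, where the gripper is bolted on; the fingertips stand 173 mm ahead of it and the grasp point (between the pads) lies 155 mm ahead of it (r.grasp_offset is the distance from the TCP to the grasp point, in mm); z points along the fingers, x is the direction in which the jaws open and shut, and the axes are right-handed (so a half turn about z gives the same grasp; the last joint's range is limited). The gripper opens to 85 mm and grips with 20 to 120 N. Pads are 22 mm wide; open, the fingers measure 114 mm over their backs; the gripper's body (76 mm by 85 mm) begins 54 mm behind the grasp point. The pads swing forward as they close: fully open they stand 13 mm farther back than shut.
Start: joints at [-0.038, 0.116, 1.442, -0, 1.584, -0.038], TCP at [675.007, -0.009, 404.703] pointing down, gripper open.
Joint ranges: [-2.83, 2.83], [-0.83, 2.19], [0.07, 2.5], [-1.14, 4.28], [0.01, 3], [-2.97, 2.97]. Speed limits (rad/s): [1.89, 1.89, 2.22, 3.14, 3.14, 3.14].

INTERFACE

Orientations are given as a unit quaternion [w, x, y, z].
In Python, from rig import r gives the robot as it stands.
- The arm moves only by the shell command python3 -m creep 'ROWS' [FORCE]. ROWS is JSON, a list that holds one entry, the list of rows, each a list of 5 numbers: the shift along the tool's x, y, z in mm, then the turn about the tool's z in rad, then the finger opening in mm, from 0 to 85.4. In form: [[[dx, dy, dz, twist, gripper], ...]]. A call has 1 to 10 rows; each row is the pose to reach, as a shift and turn from the pose commanded when the call began, along the tool's axes at that moment; what a row does not reach only later rows make up. A row lasts 1/10 s, in which the tool goes at most 50 mm and 8.59 degrees, less where a joint would pass 70% of its speed; a pose out of reach is approached as far as the arm can. A call with a gripper value outside its range is refused whole. The fingers move at their own pace and stop on an object; FORCE is the grip in N (left out, the last holds). Time passes only in rows, so rows that repeat a pose let the fingers close. It gives the time, the measured TCP pose, the force and the opening at its end, in the units of the state.
- r.state(): the state, without advancing time (a new reading comes with each control period).
- r.grab_frame(name): name is "scene" or "side" or "wrist"; returns the picture (400x640x3 uint8, red, green, blue); there is no depth.
- r.camera_model(name): a dict with "fov_y" (degrees; the focal length in pixels is half the picture's height over the tangent of half this angle, whatever the lens; pixels are square), "cx", "cy" (the principal point, pixels), "origin" and "attitude" of the camera in the world; the wrist camera has in their place "mount" (4x4, takes a point from camera to tool coordinates, whose origin is the TCP and whose axes are the tool frame's). Camera axes: x right, y up, looking along -z (the intrinsics and any distortion apply to the point x, -y, -z); pixel columns grow to the right and rows downward; lengths in mm; the calibration is good to about 2 mm. A picture is of the moment at which its call begins: read the wrist's pose just before it. camera_model takes no time and is no camera call.
- r.finish_job(): hands the job in, once; it reports no verdict.
Trained networks look in the newest picture that a camera, given by its name, has taken for a name from the list of things; names that differ only in an ending like _2 or _b are one class to them, and where a whole thing is asked for, a point or a joint stands for the part that bears it (a point fixed in the world has none). Each returns a list of dicts, best first, with "p" (0 to 1); they miss things now and then, are a little off and sometimes report something else, mostly with a low value. They report only what shows in the picture. A call takes as long as a camera call.
- r.masks_of(camera, thing): "pixels" (400x640 bool, what is visible of it) and "rect" ([left, top, right, bottom] in pixels, round what is visible of it).
The state is a dict: "clock": time; "joints": joint angles; "joint_velocities": joint speeds; "effort": joint torques, N m; "position": TCP position; "tcp_rot": TCP orientation; "contact_force": force on the tool from outside, world axes, zero at the start; "torque": the same for the moment, N m; "finger_gap": opening from 0.0 (shut) to 1.0 (fully open).
Only numpy, scipy, OpenCV 4.12 (cv2) and the standard library are available. Lean on these libraries where they do the work, as an engineer would, in place of code of your own. Each camera call takes 0.05 s, during which the arm holds its last target.

## Working session

There is one attempt and no reset: what is moved stays moved. The work goes in short steps, Python scripts to look and compute and a shell command to move; the robot and the scene stay as the last step left them, time stands still between calls to the robot, and variables do not carry over. Pictures are saved under pics/ and viewed, and the job is handed in when it is done.

```bash
ls; mkdir -p pics; python3 - <<'E'
from rig import r
import cv2
print(r.state())
for n in ("scene","side","wrist"):
    im=r.grab_frame(n); cv2.imwrite(f"pics/{n}0.png",im[:,:,::-1]); print(n,r.camera_model(n))
E
```

```text
pics
{'clock': 0.0, 'joints': array([-3.77479196e-02,  1.16521078e-01,  1.44226731e+00, -4.19112636e-05,
        1.58396559e+00, -3.77969808e-02]), 'joint_velocities': array([-0.00075233,  0.00237924, -0.00069154, -0.0001503 ,  0.0002122 ,
        0.00130345]), 'effort': array([-3.01628024e-03, -7.32023120e+01, -6.32483125e+01, -3.67824050e-04,
        6.55109907e-03, -4.52531231e-05]), 'position': array([6.75022891e+02, 2.04817305e-02, 4.03937114e+02]), 'tcp_rot': array([-9.88687458e-07,  9.99999831e-01,  2.42667931e-05, -5.81036497e-04]), 'contact_force': array([ 0.13206131, -0.44513665, -1.23385219]), 'torque': array([-0.03045186, -0.00913462, -0.00145811]), 'finger_gap': 1.0045903207758093}
scene {'fov_y': 49.90805379402569, 'cx': 318.7670127328009, 'cy': 199.1052714771889, 'origin': array([945.33322358, 614.98702787, 666.84055535]), 'attitude': array([0.24122236, 0.10723308, 0.41716246, 0.86964839])}
side {'fov_y': 48.07854254192138, 'cx': 315.931408163344, 'cy': 198.99630234191733, 'origin': array([ 267.32385617, -687.99458089, 1000.27470781]), 'attitude': array([ 0.92410791,  0.32372229, -0.07429762, -0.18896642])}
wrist {'fov_y': 60.209100180896435, 'cx': 314.280420258336, 'cy': 203.0064342907989, 'mount': array([[ 9.99999583e-01, -4.05771721e-04, -8.18585855e-04,
        -7.06798827e-01],
       [-6.32680023e-04, -9.53928734e-01, -3.00032616e-01,
        -7.61634367e+01],
       [-6.59127817e-04,  3.00033009e-01, -9.53928592e-01,
         3.07776415e+01],
       [ 0.00000000e+00,  0.00000000e+00,  0.00000000e+00,
         1.00000000e+00]])}
```

View pics/scene0.png

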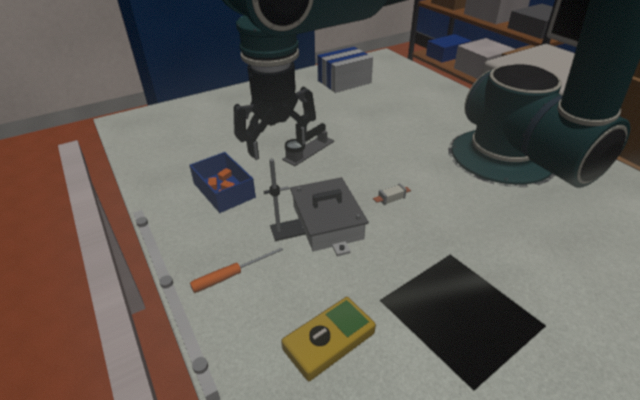

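View pics/side0.png

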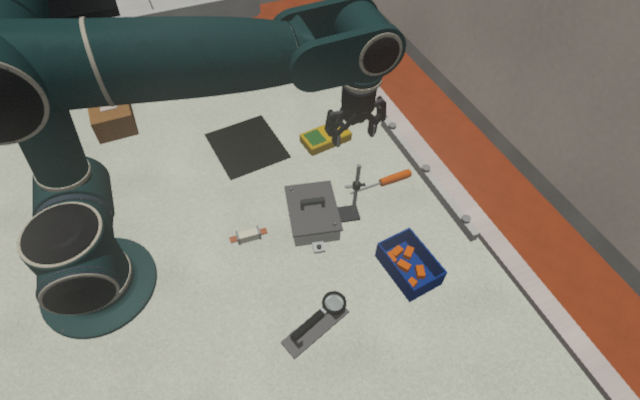

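View pics/wrist0.png

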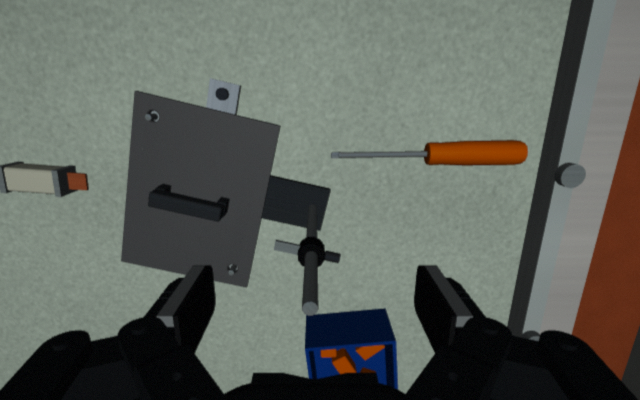

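```bash
cat > h.py <<'E'
import numpy as np, cv2
from scipy.spatial.transform import Rotation as R
from scipy.optimize import least_squares
from rig import r
def q2m(q): return R.from_quat([q[1],q[2],q[3],q[0]]).as_matrix()
class Cam:
    def __init__(s,name,pos=None,rot=None):
        m=r.camera_model(name); s.f=200/np.tan(np.radians(m['fov_y'])/2); s.cx=m['cx']; s.cy=m['cy']
        if name=='wrist':
            T=np.array(m['mount']); Rt=q2m(rot); s.R=Rt@T[:3,:3]; s.o=Rt@T[:3,3]+np.array(pos)
        else: s.R=q2m(m['attitude']); s.o=np.array(m['origin'])
    def proj(s,P):
        c=(np.atleast_2d(P)-s.o)@s.R
        return np.stack([s.cx+s.f*c[:,0]/-c[:,2], s.cy-s.f*c[:,1]/-c[:,2]],1)
    def ray(s,uv):
        d=s.R@np.array([(uv[0]-s.cx)/s.f,-(uv[1]-s.cy)/s.f,-1]); return s.o,d/np.linalg.norm(d)
    def onz(s,uv,z):
        o,d=s.ray(uv); return o+d*(z-o[2])/d[2]
def tri(obs):
    A=0;b=0
    for c,uv in obs:
        o,d=c.ray(uv); M=np.eye(3)-np.outer(d,d); A=A+M; b=b+M@o
    P=np.linalg.solve(A,b); return P,[np.round(c.proj(P)[0]-uv,1) for c,uv in obs]
def crop(src,dst,box,k):
    im=cv2.imread(src); l,t,rr,bb=box
    c=cv2.resize(im[t:bb,l:rr],None,fx=k,fy=k,interpolation=cv2.INTER_CUBIC)
    c=np.clip(c.astype(float)*1.5+10,0,255).astype(np.uint8)
    for x in range((l//10+1)*10,rr,10):
        cv2.line(c,((x-l)*k,0),((x-l)*k,6 if x%50 else 14),(0,0,255),1)
        if x%20==0: cv2.putText(c,str(x),((x-l)*k-10,24),0,.4,(0,0,255),1)
    for y in range((t//10+1)*10,bb,10):
        cv2.line(c,(0,(y-t)*k),(6,(y-t)*k),(0,0,255),1)
        if y%20==0: cv2.putText(c,str(y),(8,(y-t)*k+4),0,.4,(0,0,255),1)
    cv2.imwrite(dst,c)
E
python3 - <<'E'
from h import *
crop('pics/scene0.png','pics/s_a.png',(250,120,410,260),5)
crop('pics/side0.png','pics/d_a.png',(270,150,430,260),5)
crop('pics/side0.png','pics/d_b.png',(270,270,370,370),6)
crop('pics/scene0.png','pics/s_b.png',(260,120,360,180),7)
E
```

```text
(no output)
```

View pics/s_a.png

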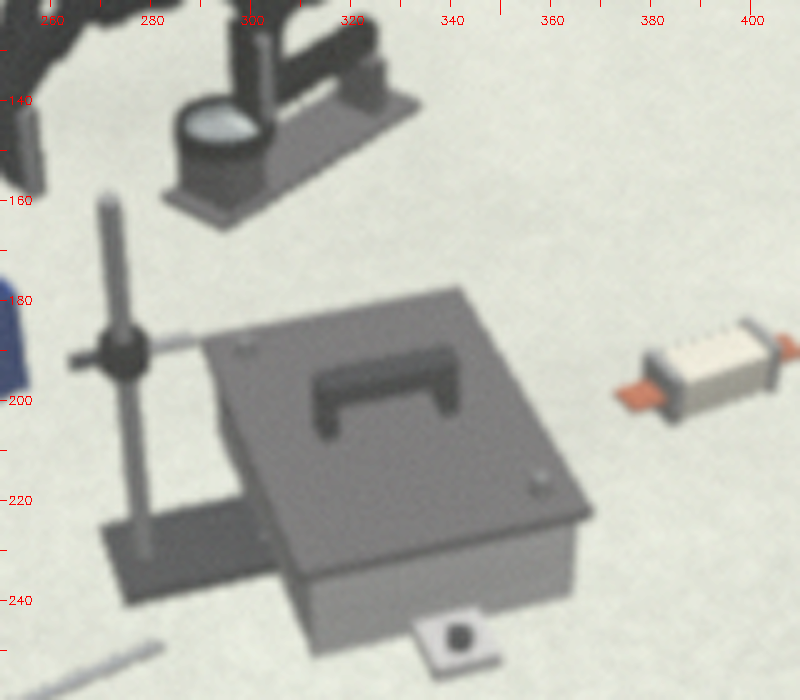

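View pics/d_a.png

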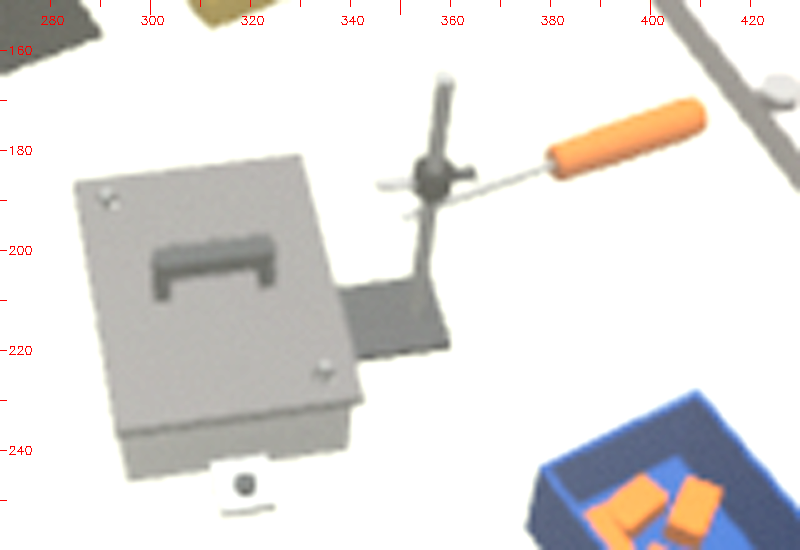

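View pics/d_b.png

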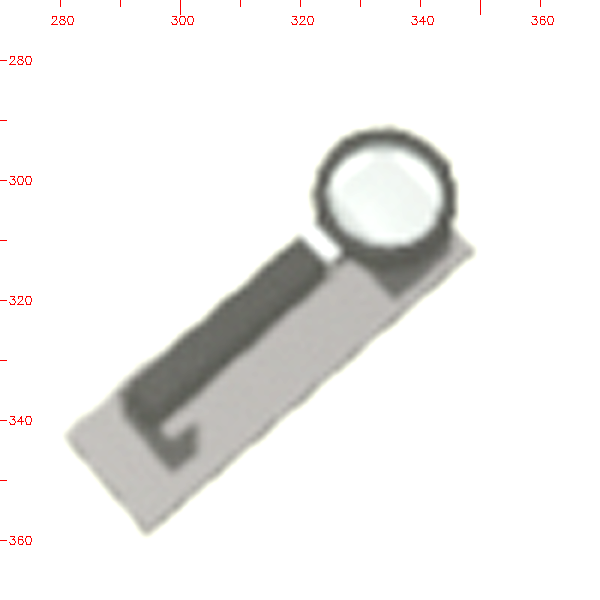

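View pics/s_b.png

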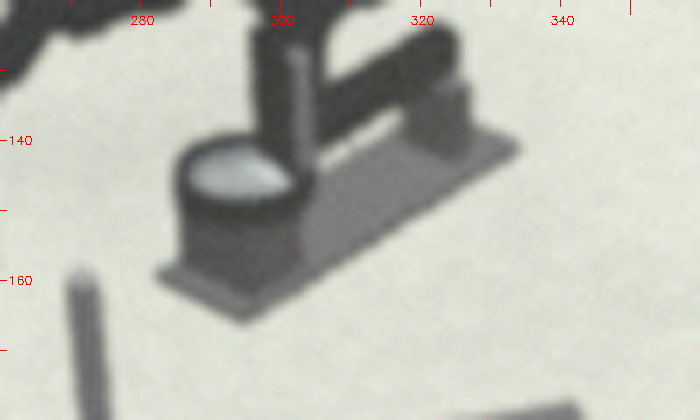

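```bash
cat > m1.py <<'E'
from h import *
np.set_printoptions(suppress=True,precision=1)
sc=Cam('scene'); sd=Cam('side'); w0=Cam('wrist',[675.02,0.02,403.94],[0,1,0,-5.8e-4])
L=np.array([[-65,85],[65,85],[65,-85],[-65,-85]])
O={'scene':(sc,[(368.6,222.4),(310.6,235),(290,188.4),(341.6,177.6)]),
'side':(sd,[(285,186.6),(330,181.2),(342.4,230.2),(293.6,236.6)]),
'wrist':(w0,[(136,91),(280,125),(248,286),(121,261)])}
for i in range(4): print('corner',tri([(c,u[i]) for c,u in O.values()]))
def fit(L,obs,x0,z=None):
    def P(p): 
        c,s=np.cos(p[2]),np.sin(p[2]); return np.c_[L@np.array([[c,s],[-s,c]])+p[:2],np.full(len(L),p[3])]
    f=lambda p: np.concatenate([(c.proj(P(p))-np.array(u)).ravel() for c,u in obs])
    s=least_squares(f,x0); return s.x,np.sqrt(np.mean(s.fun**2)),P
x,e,P=fit(L,O.values(),[560,0,-.2,56]); print('cover',x[:2],'yaw %.4f z %.1f'%(x[2],x[3]),e)
for k in O:
    xx,e,_=fit(L,[O[k]],[560,0,-.2,56]); print(k,xx[:2],'%.4f %.1f'%(xx[2],xx[3]),e)
M=np.array([[-100,-110],[100,-110],[100,110],[-100,110]])
# mat order found from triangulation
ms=[(450,255),(380,301),(474,389),(545,324)]
for u in ms: print('mat sc',sc.onz(u,4))
md=[(205,134),(262,117),(290,156),(231,177)]
for u in md: print('mat sd',sd.onz(u,4))
print('tip',tri([(sd,(345.6,187)),(w0,(275,244))]),tri([(sd,(345.6,187)),(w0,(275,244)),(sc,(290,188))]))
print('post top',tri([(sd,(359,165.6)),(w0,(309,308)),(sc,(271.6,159))]))
print('ring top',tri([(sd,(334.2,302)),(sc,(295,144.6))]))
for u in [(281.3,342.3),(294.5,358.8),(348.8,311.8)]: print('foot sd',sd.onz(u,6))
for u in [(282.3,158.7),(294.5,166),(334,141)]: print('foot sc',sc.onz(u,6))
E
python3 m1.py
```

```text
corner (array([518.6,  79.4,  53.8]), [array([-1. , -0.3]), array([-1.1, -0.1]), array([ 1.7, -0.4])])
corner (array([643. ,  49.4,  53.4]), [array([-0.9,  0.2]), array([-0.7, -0.1]), array([-0. ,  0.4])])
corner (array([ 604.2, -115.2,   52.3]), [array([-0.6, -0.4]), array([-0.3,  0.1]), array([-0.2, -1.1])])
corner (array([479.2, -85.3,  54.9]), [array([-0.6, -0.5]), array([-1.1, -0.1]), array([ 2.2, -0.8])])
cover [560.5 -18.2] yaw -0.2319 z 53.8 0.7201116712878196
scene [555.6 -23.9] -0.2287 46.1 0.20276017968395574
side [568.   -7.7] -0.2374 37.6 0.23252167959002845
wrist [560.5 -18.3] -0.2321 54.3 0.5969087481857513
mat sc [397. 210.   4.]
mat sc [594.  229.4   4. ]
mat sc [570.6 443.2   4. ]
mat sc [373.  422.7   4. ]
mat sd [377.1 424.1   4. ]
mat sd [572.8 432.2   4. ]
mat sd [593.1 228.    4. ]
mat sd [400.7 214.5   4. ]
tip (array([644.6, -37.8, 121.8]), [array([-0.7,  0. ]), array([1.9, 0.9])]) (array([643.3, -36.6, 120.6]), [array([-1.3,  0.1]), array([ 0.5, -1.1]), array([-1.7, -0.4])])
post top (array([672. , -44.6, 197.6]), [array([-0.7,  0. ]), array([1.4, 1. ]), array([-0.4,  0.1])])
ring top (array([ 500.7, -285.7,   48. ]), [array([-0.9, -0.1]), array([-0.8,  0. ])])
foot sd [ 361.2 -311.7    6. ]
foot sd [ 374.8 -358.     6. ]
foot sd [ 534.2 -305.3    6. ]
foot sc [ 533.3 -299.3    6. ]
foot sc [ 521.3 -250.     6. ]
foot sc [ 362.  -302.7    6. ]
```

```bash
python3 -m creep '[[[-8,2,0,-0.1,85],[-22,4,0,-0.24,85],[-40,6,0,-0.38,85],[-58,9,0,-0.52,85],[-76,12,0,-0.66,85],[-92,14,0,-0.8,85],[-104,16,0,-0.94,85],[-111,17,0,-1.08,85],[-114.5,18,0,-1.22,85],[-114.5,18,0,-1.339,85]]]'
python3 - <<'E'
from h import *
s=r.state(); print(s['clock'],s['position'],s['tcp_rot'],s['joints'],s['contact_force'])
im=r.grab_frame('wrist'); cv2.imwrite("pics/wrist1.png",im[:,:,::-1])
E
```

```text
clock: 1.15
position: [560.0, -18.1, 404.7]
tcp_rot: [0.0, 0.782, 0.623, -0.0]
contact_force: [0.7, 0.1, -0.2]
finger_gap: 0.995
1.15 [560.03861676 -18.11533556 404.71461879] [ 5.07258941e-06  7.82402525e-01  6.22773064e-01 -2.38883606e-05] [-7.78514950e-02 -1.34606759e-01  1.69046798e+00 -3.99978007e-05
  1.58575947e+00 -1.42241613e+00] [ 0.68816903  0.11125235 -0.16911608]
```

View pics/wrist1.png

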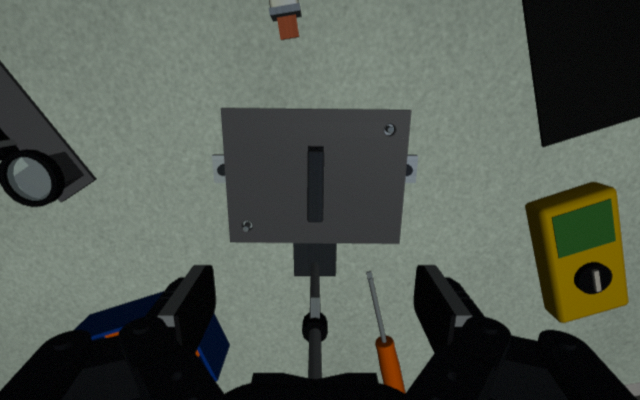

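```bash
python3 - <<'E'
from h import *
crop('pics/wrist1.png','pics/w1a.png',(210,95,420,285),4)
E
```

```text
(no output)
```

View pics/w1a.png

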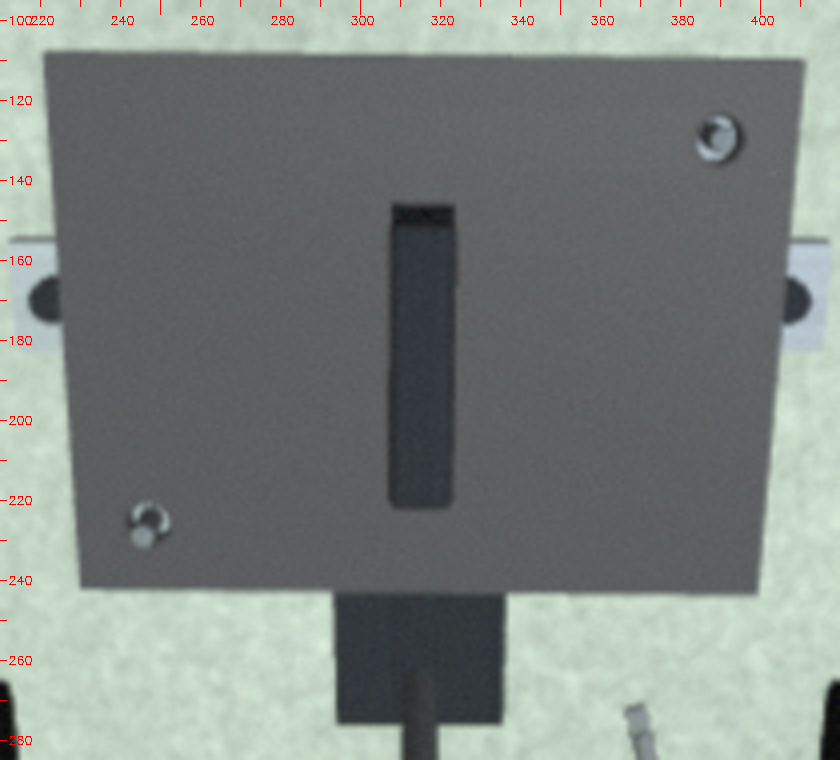

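```bash
cat > m2.py <<'E'
exec(open('m1.py').read().split("for i in range(4)")[0])
w1=Cam('wrist',[560.04,-18.12,404.71],[0,.782402,.622773,0])
exec("def fit"+open('m1.py').read().split("def fit")[1].split("x,e,P=")[0])
uv=[(411.25,110),(399.5,243.75),(230.25,242),(221,108)]
L=np.array([[-65,85],[65,85],[65,-85],[-65,-85]])
x,e,P=fit(L,[(w1,uv)],[560,-18,-.23,56]); print('cover w1',x,e)
x,e,P=fit(L,[(w1,uv),(w0,O['wrist'][1])],[560,-18,-.23,56]); print('w0+w1',x,e)
x,e,P=fit(L,[(w1,uv),*O.values()],[560,-18,-.23,56]); print('all',x,e)
B=np.array([[-32,-7],[-32,7],[32,7],[32,-7]])
x,e,P=fit(B,[(w1,[(307.75,151.5),(324.25,151.5),(323.25,222.25),(307,222.25)])],[560,-18,-.23,86]); print('bar',x,e)
print('bar mid', w1.onz((315.5,187),86), 'pins',w1.onz((390.5,130),64),w1.onz((245.5,229.25),64))
E
python3 m2.py
```

```text
cover w1 [560.4 -17.6  -0.2  55.1] 0.12602857643062412
w0+w1 [560.4 -17.5  -0.2  54.8] 0.4829544988015563
all [560.5 -17.5  -0.2  54.2] 0.6579798301842753
bar [561.  -17.8  -0.2  82.3] 0.1952446780738933
bar mid [559.2 -17.5  86. ] pins [529.   57.5  64. ] [590.8 -93.9  64. ]
```

```bash
python3 -m creep '[[[0.5,0.3,10,0,85],[0.5,0.3,28,0,85],[0.5,0.3,50,0,85],[0.5,0.3,72,0,85],[0.5,0.3,94,0,85],[0.5,0.3,116,0,85],[0.5,0.3,136,0,85],[0.5,0.3,152,0,60],[0.5,0.3,164,0,60],[0.5,0.3,170,0,60]]]'
python3 - <<'E'
from h import *
s=r.state(); print(s['clock'],s['position'],s['contact_force'])
im=r.grab_frame('wrist'); cv2.imwrite("pics/wrist2.png",im[:,:,::-1])
im=r.grab_frame('side'); cv2.imwrite("pics/side2.png",im[:,:,::-1])
E
```

```text
clock: 2.2
position: [560.7, -17.5, 233.1]
tcp_rot: [-0.0, 0.784, 0.62, -0.001]
contact_force: [0.1, 0.4, 0.2]
finger_gap: 0.702
2.2 [560.69301172 -17.53754975 233.11156544] [0.07717391 0.3948559  0.23957069]
```

View pics/wrist2.png

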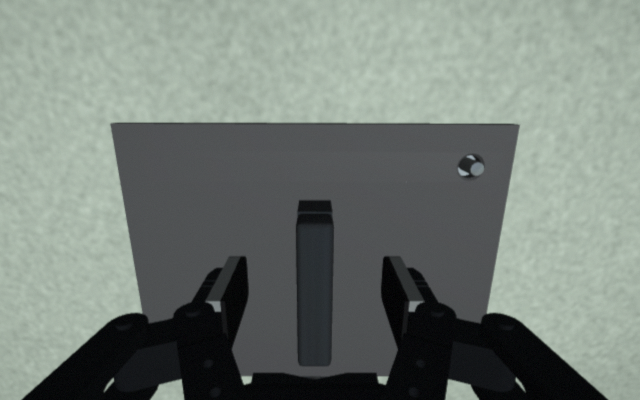

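View pics/side2.png

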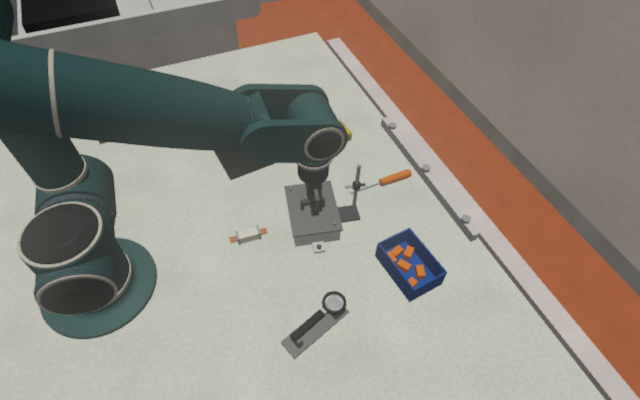

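```bash
python3 -m creep '[[[0,0,0,0,40],[0,0,0,0,20],[0,0,0,0,8],[0,0,0,0,4],[0,0,0,0,4],[0,0,0,0,4],[0,0,0,0,4],[0,0,0,0,4],[0,0,0,0,4],[0,0,0,0,4]]]' 60
python3 -m creep '[[[0,0,-1,0,4],[0,0,-2,0,4],[0,0,-4,0,4],[0,0,-6,0,4],[0,0,-9,0,4],[0,0,-13,0,4],[0,0,-18,0,4],[0,0,-24,0,4],[0,0,-30,0,4],[0,0,-36,0,4]]]'
python3 - <<'E'
from h import *
s=r.state(); print(s['clock'],s['position'],s['contact_force'],s['torque'])
for n in ('wrist','scene'):
  im=r.grab_frame(n); cv2.imwrite(f"pics/{n}3.png",im[:,:,::-1])
E
```

```text
clock: 3.3
position: [561.1, -17.6, 235.5]
tcp_rot: [0.0, 0.784, 0.621, 0.0]
contact_force: [-1.4, 0.5, 6.2]
finger_gap: 0.151
clock: 4.3
position: [560.9, -17.6, 271.4]
tcp_rot: [0.0, 0.784, 0.621, 0.0]
contact_force: [-0.1, -1.3, -2.0]
finger_gap: 0.152
4.3 [560.92530946 -17.57384283 271.40724448] [-0.14091076 -1.31609613 -1.97763134] [-0.01195947 -0.01101604  0.05118453]
```

View pics/wrist3.png

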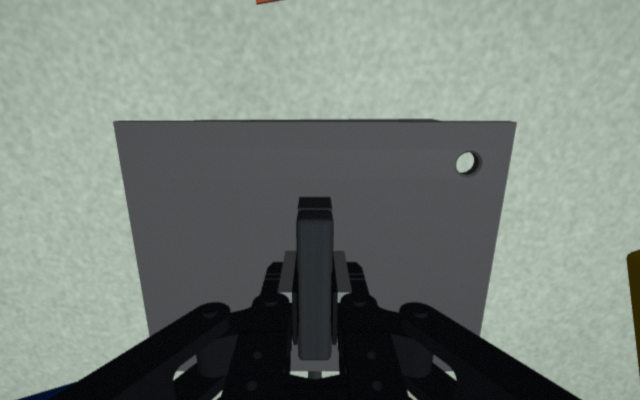

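View pics/scene3.png

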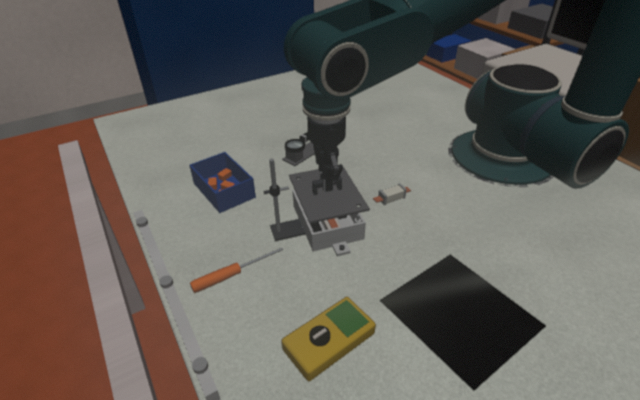

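```bash
python3 - <<'E'
from h import *
crop('pics/scene3.png','pics/s_c.png',(370,245,555,395),4)
crop('pics/side0.png','pics/d_c.png',(195,105,305,185),7)
E
```

```text
(no output)
```

View pics/s_c.png

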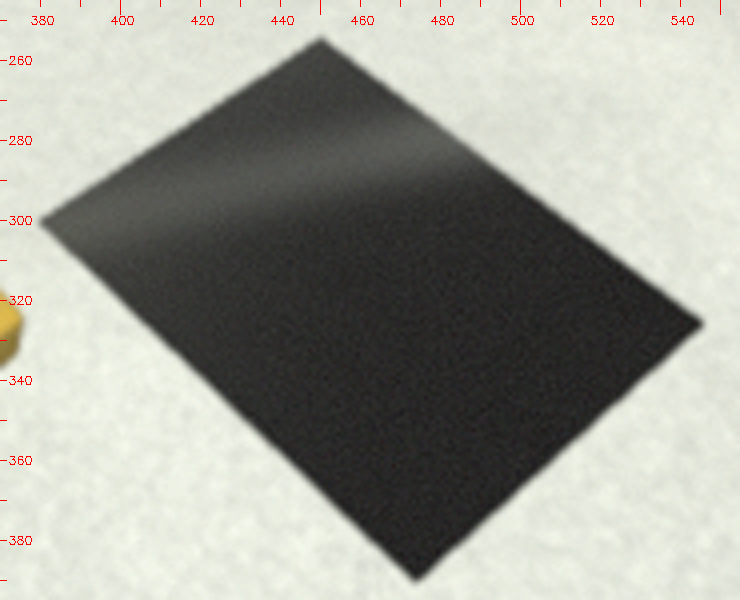

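View pics/d_c.png

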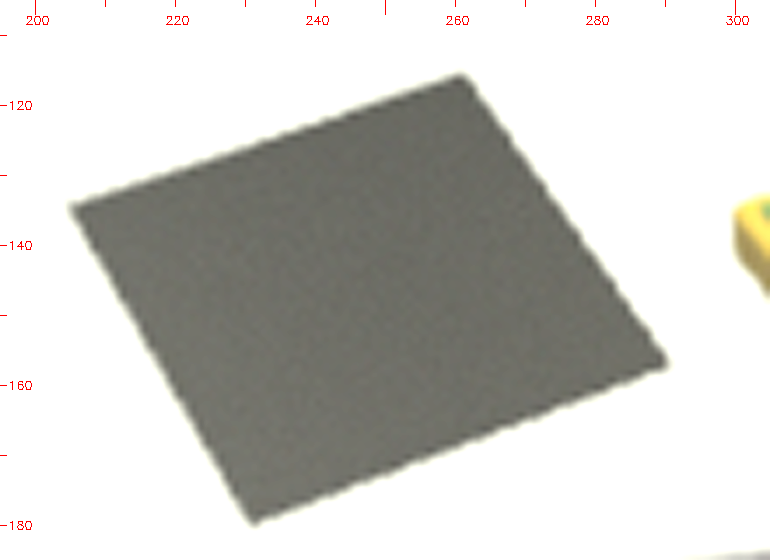

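```bash
cat > m3.py <<'E'
exec(open('m2.py').read().split("uv=[")[0])
M=np.array([[-100,-110],[100,-110],[100,110],[-100,110]])
s_=[(450,254.7),(380,300.2),(474,390),(546,325.5)]; d_=[(230.8,179.8),(290.5,157.2),(261,115.5),(205,134.5)]
np.set_printoptions(precision=3,suppress=True)
print(fit(M,[(sc,s_),(sd,d_)],[485,325,.1,4])[:2])
print(fit(M,[(sc,s_)],[485,325,.1,4])[:2],fit(M,[(sd,d_)],[485,325,.1,4])[:2])
for i in range(4): print(tri([(sc,s_[i]),(sd,d_[i])]), sc.onz(s_[i],4)[:2],sd.onz(d_[i],4)[:2])
print('w1 corner',w1.onz((543,146),4))
E
python3 m3.py
```

```text
(array([483.116, 325.471,   0.096,   2.066]), np.float64(0.5783473595334232))
(array([478.946, 323.729,   0.096,  -2.897]), np.float64(0.16112433631013362)) (array([487.461, 335.416,   0.095,  -9.026]), np.float64(0.16468668628883545))
(array([396.172, 207.519,   1.677]), [array([-0.7,  0.2]), array([-0.5, -0.2])]) [396.414 209.393] [397.033 204.169]
(array([592.577, 225.845,   1.324]), [array([-0.6,  0.1]), array([-0.4, -0.1])]) [592.905 227.862] [592.631 222.653]
(array([571.907, 443.476,   2.275]), [array([-0.7,  0.1]), array([-0.3, -0.1])]) [571.797 444.38 ] [572.152 440.567]
(array([375.434, 424.706,   3.117]), [array([-1.1,  0.2]), array([-0.5, -0.3])]) [374.132 425.621] [376.554 421.84 ]
w1 corner [590.636 225.009   4.   ]
```

```bash
python3 -m creep '[[[0,0,-5,0,4],[2,-1,-12,0,4],[8,-4,-20,0,4],[19,-9,-25,0,4],[35,-17,-25,0,4],[55,-27,-25,0,4],[78,-38,-25,0,4],[102,-50,-25,0,4],[127,-62,-25,0,4],[152,-74,-25,0,4]]]'
python3 -m creep '[[[25,-12,0,-0.02,4],[50,-25,0,-0.06,4],[75,-37,0,-0.11,4],[98,-48,0,-0.16,4],[119,-58,0,-0.21,4],[136,-67,0,-0.26,4],[150,-74,0,-0.3,4],[159,-78.5,0,-0.32,4],[163.5,-80.5,0,-0.328,4],[164.1,-80.6,0,-0.328,4]]]'
python3 - <<'E'
from h import *
s=r.state(); print(s['clock'],s['position'],s['tcp_rot'],s['contact_force'],s['torque'])
for n in ('wrist','scene'):
  im=r.grab_frame(n); cv2.imwrite(f"pics/{n}4.png",im[:,:,::-1])
E
```

```text
clock: 5.4
position: [523.0, 149.2, 296.1]
tcp_rot: [-0.0, 0.784, 0.621, 0.0]
contact_force: [0.5, 0.1, -2.0]
finger_gap: 0.149
clock: 6.4
position: [483.0, 325.9, 295.7]
tcp_rot: [0.0, 0.672, 0.74, -0.0]
contact_force: [-0.5, -0.8, -1.3]
finger_gap: 0.152
6.4 [482.97321377 325.85485354 295.71419786] [ 2.60516033e-05  6.72267331e-01  7.40308472e-01 -3.70253765e-05] [-0.51259116 -0.77044901 -1.34151244] [-0.01525524 -0.0217596   0.00418345]
```

View pics/wrist4.png

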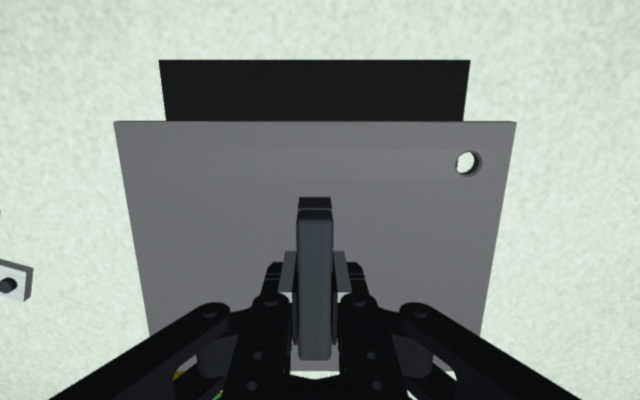

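View pics/scene4.png

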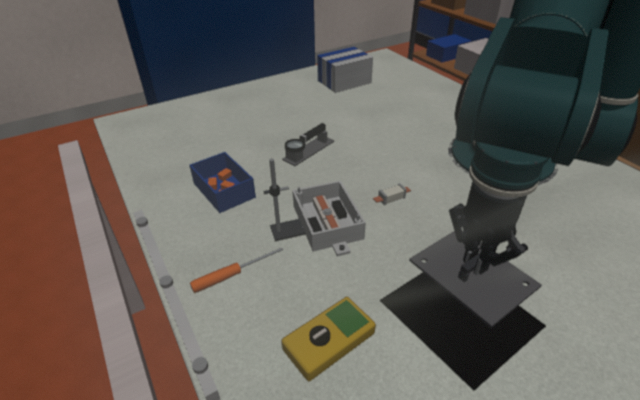

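```bash
python3 - <<'E'
from h import *
w=Cam('wrist',[482.97,325.85,295.71],[0,.672267,.740308,0])
for u in [(159,60),(470,60)]:
  p=w.onz(u,4); print(p)
a=w.onz((159,60),4);b=w.onz((470,60),4)
d=(b-a)/np.linalg.norm(b-a); print(np.linalg.norm(b-a),np.arctan2(-d[0],d[1]),(a+b)/2+100*np.array([d[1],-d[0],0]))
E
```

```text
[393.63241203 207.26885881   4.        ]
[372.5330938  424.40199189   4.        ]
218.155858757676 0.09686813757512988 [482.61394787 325.50709695   4.        ]
```

```bash
python3 -m creep '[[[0,0,5,0,4],[0,0,14,0,4],[0,0,27,0,4],[0,0,42,0,4],[0,0,57,0,4],[0,0,71,0,4],[0,0,83,0,4],[0,0,92,0,4],[0,0,97,0,4],[0,0,99,0,4]]]'
python3 -m creep '[[[0,0,0.7,0,4],[0,0,1.4,0,4],[0,0,2.1,0,4],[0,0,2.8,0,4],[0,0,3.5,0,4],[0,0,4,0,4]]]'
python3 - <<'E'
from h import *
s=r.state(); print(s['clock'],s['position'],s['tcp_rot'],s['contact_force'],s['torque'])
E
```

```text
clock: 7.5
position: [483.1, 325.6, 196.3]
tcp_rot: [-0.0, 0.672, 0.74, -0.0]
contact_force: [0.1, -0.7, -1.3]
finger_gap: 0.151
clock: 8.1
position: [483.1, 325.6, 192.7]
tcp_rot: [-0.0, 0.672, 0.74, 0.0]
contact_force: [-0.4, 0.0, -2.5]
finger_gap: 0.152
8.1 [483.06101008 325.58320847 192.71644664] [-2.96439100e-06  6.72288205e-01  7.40289516e-01  4.40032787e-05] [-0.38388001  0.04939742 -2.46549191] [ 0.07192805 -0.02270282  0.0060276 ]
```

```bash
python3 -m creep '[[[0,0,0.4,0,4],[0,0,0.8,0,4],[0,0,1.2,0,4],[0,0,1.6,0,4]]]'
python3 -m creep '[[[0,0,0.4,0,4],[0,0,0.8,0,4],[0,0,1.2,0,4]]]'
python3 -m creep '[[[0,0,0.3,0,4],[0,0,0.6,0,4],[0,0,0.6,0,4]]]'

```

```text
clock: 8.5
position: [483.1, 325.6, 191.1]
tcp_rot: [0.0, 0.672, 0.74, 0.0]
contact_force: [-0.1, -0.1, -2.2]
finger_gap: 0.151
clock: 8.8
position: [483.1, 325.6, 189.9]
tcp_rot: [-0.0, 0.672, 0.74, -0.0]
contact_force: [-0.5, -0.4, -2.0]
finger_gap: 0.152
clock: 9.1
position: [483.1, 325.6, 189.5]
tcp_rot: [0.0, 0.672, 0.74, 0.0]
contact_force: [-1.4, -1.8, 3.4]
finger_gap: 0.152
```

```bash
python3 -m creep '[[[0,0,0,0,20],[0,0,0,0,30],[0,0,0,0,50],[0,0,0,0,60],[0,0,0,0,60],[0,0,0,0,60]]]'
python3 -m creep '[[[0,0,-6,0,60],[0,0,-18,0,60],[0,0,-34,0,60],[0,0,-52,0,60],[0,0,-72,0,60],[0,0,-92,0,60],[0,0,-112,0,60],[0,0,-130,0,60],[0,0,-144,0,85],[0,0,-150,0,85]]]'
python3 - <<'E'
from h import *
s=r.state(); print(s['clock'],s['position'],s['tcp_rot'],s['joints'],s['contact_force'])
for n in ('wrist','side'):
  im=r.grab_frame(n); cv2.imwrite(f"pics/{n}5.png",im[:,:,::-1])
E
```

```text
clock: 9.7
position: [483.1, 325.6, 189.3]
tcp_rot: [0.0, 0.672, 0.74, 0.0]
contact_force: [-0.2, -0.0, -0.2]
finger_gap: 0.701
clock: 10.7
position: [483.1, 325.6, 341.8]
tcp_rot: [0.0, 0.672, 0.74, 0.001]
contact_force: [0.4, 0.4, 0.1]
finger_gap: 0.991
10.7 [483.0805891 325.5634563 341.7963869] [3.75293831e-04 6.72289613e-01 7.40287090e-01 1.24858226e-03] [ 5.49232154e-01 -6.19318602e-02  1.72518675e+00 -2.02187459e-05
  1.47573031e+00 -1.11776241e+00] [0.43380604 0.351978   0.11608806]
```

View pics/wrist5.png

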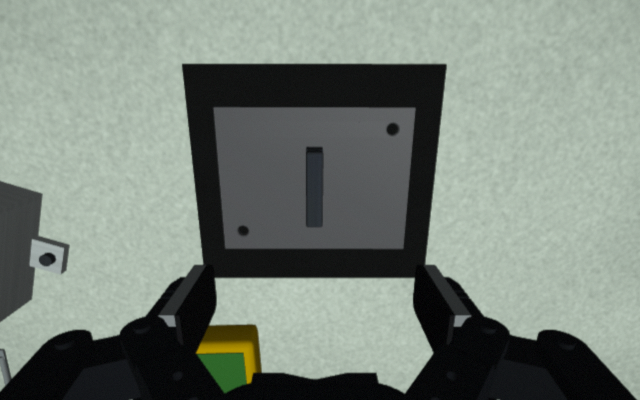

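View pics/side5.png

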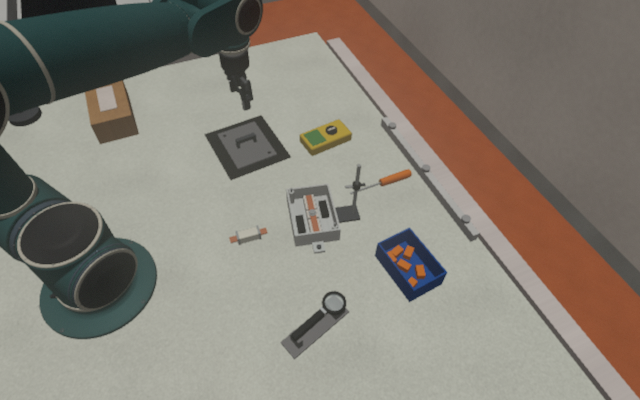

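```bash
python3 -m creep '[[[-6,0,-3,0,85],[-18,1,-10,0,85],[-36,2,-18,0,85],[-58,3,-26,0,85],[-82,4,-34,0,85],[-108,5,-42,0,85],[-134,6,-48,0,85],[-160,7.5,-54,0,85],[-186,9,-58,0,85],[-212,10,-58,0,85]]]'
python3 -m creep '[[[-25,1,0,-0.04,85],[-48,2,0,-0.08,85],[-69,3,0,-0.12,85],[-87,4,0,-0.16,85],[-101,5,0,-0.19,85],[-110,5,0,-0.21,85],[-115,5.5,0,-0.223,85],[-116,5.5,0,-0.223,85]]]'
python3 - <<'E'
from h import *
s=r.state(); print(s['clock'],list(s['position']),list(s['tcp_rot']),s['joints'],s['contact_force'])
for n in ('wrist','scene','side'):
  im=r.grab_frame(n); cv2.imwrite(f"pics/{n}6.png",im[:,:,::-1])
E
```

```text
clock: 11.8
position: [513.2, 113.2, 398.5]
tcp_rot: [0.0, 0.673, 0.74, 0.0]
contact_force: [0.4, 0.5, 0.2]
finger_gap: 0.992
clock: 12.6
position: [529.8, -0.5, 397.6]
tcp_rot: [0.0, 0.586, 0.81, 0.0]
contact_force: [-0.4, 0.7, -0.0]
finger_gap: 0.992
12.6 [np.float64(529.7636569686927), np.float64(-0.48486030706466104), np.float64(397.58681463973625)] [np.float64(9.211792730740882e-05), np.float64(0.5861507719337258), np.float64(0.8102019894704304), np.float64(1.8274067305322816e-05)] [-4.90531314e-02 -2.01679658e-01  1.76070946e+00 -6.99194668e-05
  1.58238852e+00 -1.93804723e+00] [-0.42071951  0.73036811 -0.00894176]
```

View pics/wrist6.png

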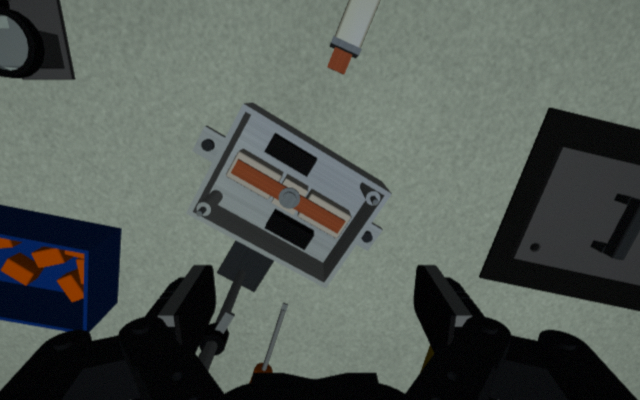

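```bash
python3 - <<'E'
from h import *
crop('pics/wrist6.png','pics/w6a.png',(185,95,395,290),4)
crop('pics/side6.png','pics/d6a.png',(275,150,375,260),6)
crop('pics/scene6.png','pics/s6a.png',(255,150,380,260),6)
crop('pics/wrist1.png','pics/w1b.png',(285,250,345,350),6)
E
```

```text
(no output)
```

View pics/w6a.png

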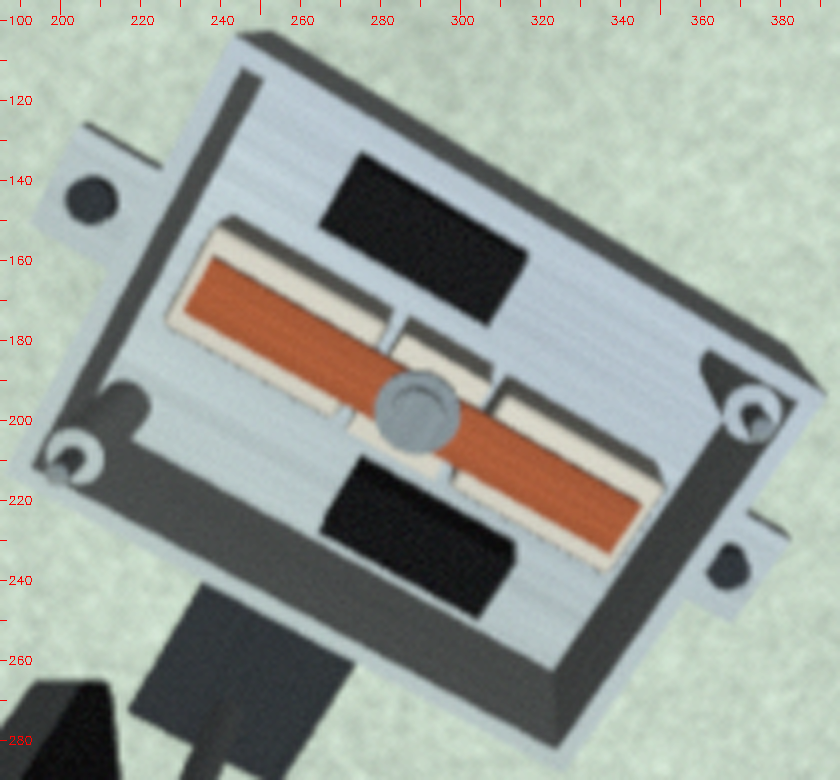

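View pics/d6a.png

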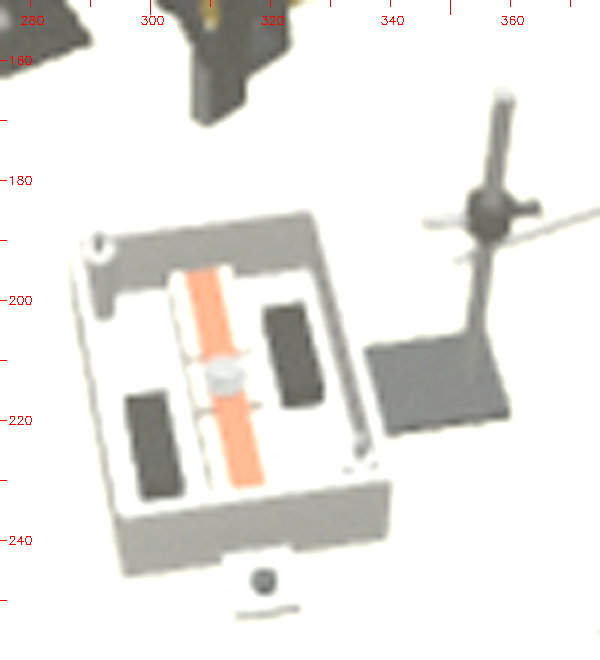

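View pics/s6a.png

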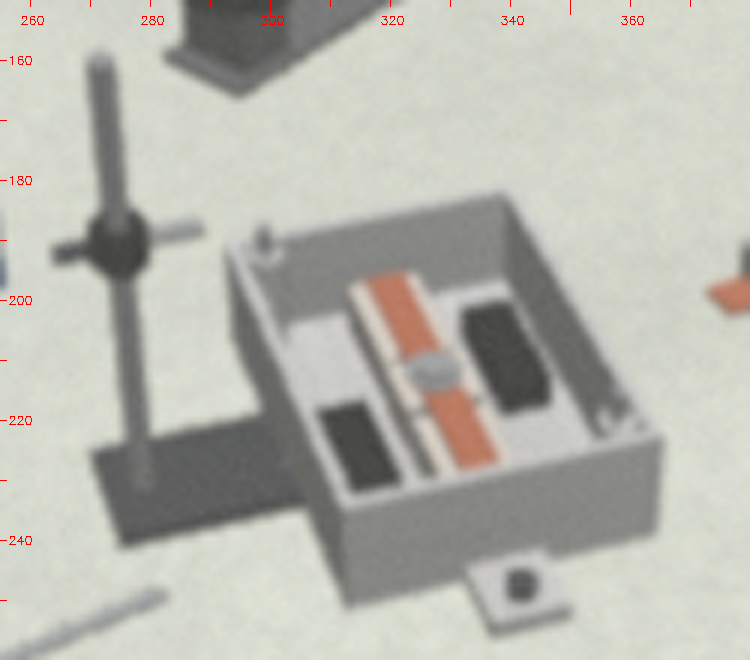

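View pics/w1b.png

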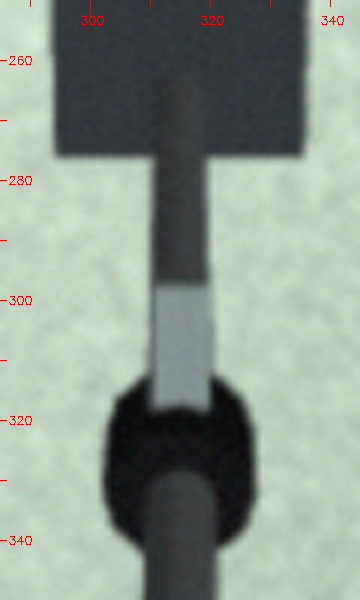

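```bash
cat > m4.py <<'E'
exec(open('m2.py').read().split("uv=[")[0])
np.set_printoptions(precision=2,suppress=True)
w6=Cam('wrist',[529.764,-.485,397.587],[0,.586151,.810202,0])
print('stud',tri([(w6,(289.5,197.75)),(sd,(312.3,212.3)),(sc,(327.5,211.5))]),w6.onz((289.5,197.75),35))
p=[w6.onz((185+52/4,95+467/4),64),w6.onz((185+757/4,95+427/4),64)]
print('pins w6',p,np.mean(p,0))
v=p[1]-p[0]; print('yaw',np.arctan2(v[1],v[0])-np.arctan2(134,-94))
T=[(w1,(315.2,297.3)),(sd,(345.7,186.8)),(sc,(288.7,188.3))]
print('tip',tri(T),tri(T[:2]),tri([T[0],T[2]]),tri(T[1:]))
S=np.array([560.2,-17.8,0]); yaw=-.23
q=S+85*np.array([np.cos(yaw),np.sin(yaw),0]); print('tip xy pred',q)
for c,u in T:
    z=np.linspace(90,170,801); e=np.array([np.linalg.norm(c.proj(q+[0,0,a])[0]-u) for a in z]); print(z[e.argmin()],e.min())
pt=S+115*np.array([np.cos(yaw),np.sin(yaw),0])
print('post top resid',sd.proj(pt+[0,0,198]),sc.proj(pt+[0,0,198]),'rim')
yw=yaw; Rm=np.array([[np.cos(yw),-np.sin(yw)],[np.sin(yw),np.cos(yw)]])
for n,c in (('side',sd),('scene',sc)):
  for l in [(-60,-80),(60,-80),(60,80),(-60,80)]:
    g=S[:2]+Rm@np.array(l); print(n,l,c.proj(np.r_[g,50])[0])
E
python3 m4.py
```

```text
stud (array([560.44, -17.48,  31.39]), [array([-0.3,  1.2]), array([-0.8,  0.2]), array([-0.5,  0. ])]) [558.06 -17.69  35.  ]
pins w6 [array([588.75, -94.97,  64.  ]), array([528.4 ,  56.78,  64.  ])] [558.57 -19.1   64.  ]
yaw -0.23322979535105848
tip (array([644.89, -36.41, 119.84]), [array([0.8, 0.7]), array([-0.9,  0.3]), array([-1. , -0.1])]) (array([646.2 , -36.82, 119.19]), [array([0.7, 1.7]), array([-0.4,  0.4])]) (array([643.48, -36.34, 119.55]), [array([ 0.5, -0.9]), array([-0.3, -0.2])]) (array([645.41, -35.76, 120.13]), [array([-0.8, -0. ]), array([-1.,  0.])])
tip xy pred [642.96 -37.18   0.  ]
121.4 0.595093226634257
123.2 1.3951041769017751
118.2 0.2695082163919787
post top resid [[358.24 165.34]] [[271.23 159.08]] rim
side (-60, -80) [293.7  236.06]
side (60, -80) [339.74 229.58]
side (60, 80) [327.72 183.25]
side (-60, 80) [285.19 188.67]
scene (-60, -80) [340.22 179.93]
scene (60, -80) [292.06 189.6 ]
scene (60, 80) [311.61 234.4 ]
scene (-60, 80) [365.44 222.16]
```

```bash
python3 - <<'E'
from h import *
crop('pics/wrist0.png','pics/w0b.png',(265,175,345,320),5)
crop('pics/wrist6.png','pics/w6b.png',(190,270,250,390),5)
E
```

```text
(no output)
```

View pics/w0b.png

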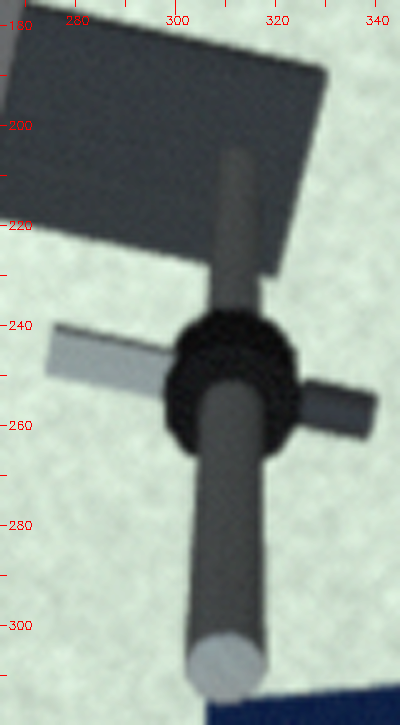

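View pics/w6b.png

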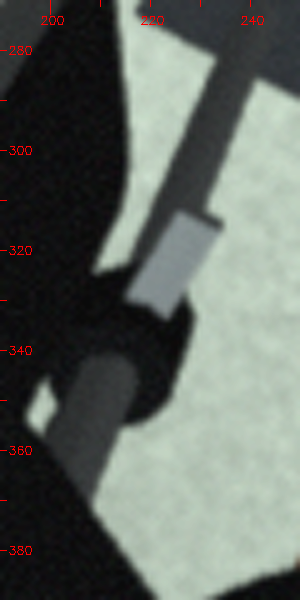

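```bash
cat > m5.py <<'E'
from h import *
np.set_printoptions(precision=2,suppress=True)
M0={n:r.camera_model(n) for n in('scene','side','wrist')}
def cam(n,corr,pose=None):
    c=Cam.__new__(Cam); m=M0[n]; c.f=200/np.tan(np.radians(m['fov_y'])/2); c.cx=m['cx'];c.cy=m['cy']
    if n=='wrist':
        T=np.array(m['mount']); Rt=q2m(pose[1]); c.R=Rt@T[:3,:3]@R.from_rotvec(corr[3:]).as_matrix(); c.o=Rt@(T[:3,3]+corr[:3])+np.array(pose[0])
    else: c.R=q2m(m['attitude'])@R.from_rotvec(corr[3:]).as_matrix(); c.o=np.array(m['origin'])+corr[:3]
    return c
W={'w0':([675.02,.02,403.94],[0,1,0,-5.8e-4]),'w1':([560.04,-18.12,404.71],[0,.782402,.622773,0]),'w6':([529.764,-.485,397.587],[0,.586151,.810202,0])}
W={k:(v[0],np.array(v[1])/np.linalg.norm(v[1])) for k,v in W.items()}
CC=[('c',-65,85,56),('c',65,85,56),('c',65,-85,56),('c',-65,-85,56)]
def hp(x,y,z): return ('h',x,y,z)
pinA=hp(47,-67,64);pinB=hp(-47,67,64);stud=hp(0,0,35);post=hp(115,0,198);tip=('t',)
obs=[]
for v,u in (('scene',[(368.6,222.4),(310.6,235),(290,188.4),(341.6,177.6)]),('side',[(285,186.6),(330,181.2),(342.4,230.2),(293.6,236.6)]),('w0',[(136,91),(280,125),(248,286),(121,261)]),('w1',[(411.25,110),(399.5,243.75),(230.25,242),(221,108)])):
    obs+=[(v,a,b) for a,b in zip(CC,u)]
obs+=[('scene',stud,(327.5,211.5)),('side',stud,(312.3,212.3)),('w6',stud,(289.5,197.75)),
('w6',pinA,(198,211.75)),('w6',pinB,(374.25,201.75)),('w1',pinB,(390.5,130)),('w1',pinA,(245.5,229.25)),
('w6',hp(-60,-80,50),(244,104.5)),('w6',hp(-60,80,50),(391.25,193.75)),('w6',hp(60,80,50),(325,286.25)),('w6',hp(60,-80,50),(188.75,212.5)),
('scene',hp(60,80,50),(313,234.2)),('scene',hp(-60,80,50),(365.3,222.8)),
('scene',post,(271.6,159)),('side',post,(359,165.6)),('w0',post,(310.2,308.4)),
('w0',tip,(275.2,245.4)),('w1',tip,(315.2,297.3)),('w6',tip,(230.4,313.8)),('scene',tip,(288.7,188.3)),('side',tip,(345.7,186.8))]
def pt(p,a):
    if a[0]=='c': x,y,yw=p[3:6]
    else: x,y,yw=p[:3]
    l=a[1:] if a[0]!='t' else (85,0,p[6]+1.5)
    return np.array([x+l[0]*np.cos(yw)-l[1]*np.sin(yw),y+l[0]*np.sin(yw)+l[1]*np.cos(yw),l[2]])
def cams(p):
    k={'scene':cam('scene',p[7:13]),'side':cam('side',p[13:19])}
    for v in W:k[v]=cam('wrist',p[19:25],W[v])
    return k
def res(p):
    k=cams(p)
    e=np.array([k[v].proj(pt(p,a))[0]-u for v,a,u in obs]).ravel()/0.5
    pr=p[7:25].reshape(3,6)/np.array([2,2,2,.005,.005,.005])
    return np.r_[e,pr.ravel()]
s=least_squares(res,np.r_[560,-18,-.23,560,-18,-.23,120,np.zeros(18)],loss='soft_l1')
p=s.x; C=np.linalg.inv(s.jac.T@s.jac)
if __name__=='__main__':
    np.set_printoptions(precision=4,suppress=True)
    print('housing',p[:3],'cover',p[3:6],'mark h',p[6],'sd',np.sqrt(np.diag(C))[:7]); print(p[7:].reshape(3,6))
    k=cams(p)
    for v,a,u in obs:
        print(v,a,np.round(k[v].proj(pt(p,a))[0]-u,2))
    np.save('p.npy',p)
E
python3 m5.py
```

```text
housing [559.8402 -18.1794  -0.2247] cover [560.3237 -17.6604  -0.2313] mark h 122.07259472972784 sd [0.2996 0.3361 0.0044 0.3981 0.3646 0.0039 0.6066]
[[ 0.6762  0.7536  0.3255  0.0029  0.0005 -0.0005]
 [-0.4072 -0.3102  0.3534  0.001   0.0022  0.0002]
 [-0.6033 -0.3213 -1.5641 -0.0014 -0.0008  0.002 ]]
scene ('c', -65, 85, 56) [ 0.34 -0.23]
scene ('c', 65, 85, 56) [-0.42  0.48]
scene ('c', 65, -85, 56) [-0.32 -0.53]
scene ('c', -65, -85, 56) [ 0.24 -0.09]
side ('c', -65, 85, 56) [-0.78 -0.12]
side ('c', 65, 85, 56) [ 0.34 -0.51]
side ('c', 65, -85, 56) [ 0.85 -0.26]
side ('c', -65, -85, 56) [-0.55  0.34]
w0 ('c', -65, 85, 56) [-0.43 -0.25]
w0 ('c', 65, 85, 56) [0.38 0.78]
w0 ('c', 65, -85, 56) [-0.5   0.58]
w0 ('c', -65, -85, 56) [ 1.33 -0.43]
w1 ('c', -65, 85, 56) [-0.05 -0.16]
w1 ('c', 65, 85, 56) [-0.23 -0.52]
w1 ('c', 65, -85, 56) [ 0.38 -0.01]
w1 ('c', -65, -85, 56) [0.14 0.3 ]
scene ('h', 0, 0, 35) [-0.12 -0.4 ]
side ('h', 0, 0, 35) [0.18 0.06]
w6 ('h', 0, 0, 35) [-0.54  0.79]
w6 ('h', 47, -67, 64) [1.49 1.29]
w6 ('h', -47, 67, 64) [0.7  0.28]
w1 ('h', -47, 67, 64) [0.01 0.13]
w1 ('h', 47, -67, 64) [ 0.27 -0.72]
w6 ('h', -60, -80, 50) [-0.53 -1.25]
w6 ('h', -60, 80, 50) [ 0.11 -0.43]
w6 ('h', 60, 80, 50) [0.41 1.1 ]
w6 ('h', 60, -80, 50) [-2.54  0.04]
scene ('h', 60, 80, 50) [-0.74  1.11]
scene ('h', -60, 80, 50) [0.6  0.08]
scene ('h', 115, 0, 198) [0.16 1.23]
side ('h', 115, 0, 198) [0.2  0.14]
w0 ('h', 115, 0, 198) [ 0.25 -0.1 ]
w0 ('t',) [-0.43  0.03]
w1 ('t',) [-0.34 -0.03]
w6 ('t',) [-0.27 -0.36]
scene ('t',) [ 0.06 -0.96]
side ('t',) [-0.41  0.22]
```

```bash
python3 -m creep '[[[-5,-3,0,0,85],[-15,-10,0,0,85],[-30,-19,0,0,85],[-50,-32,0,0,85],[-71,-45,0,0,85],[-92,-59,0,0,85],[-113,-72,5,0,85],[-134,-85,10,0,85],[-155,-99,15,0,85],[-176,-112,20,0,85]]]'
python3 -m creep '[[[-20,-13,5,0,85],[-38,-24,10,0,85],[-54,-35,15,0,85],[-67,-43,20,0,85],[-77,-49,24,0,85],[-83,-53,26,0,85],[-85.7,-55,27,0,85],[-85.7,-55,27,0,85],[-85.7,-55,27,0,85]]]'
python3 - <<'E'
from h import *
s=r.state(); print(s['clock'],list(s['position']),list(s['tcp_rot']),s['joint_velocities'])
im=r.grab_frame('wrist'); cv2.imwrite(f"pics/wrist7.png",im[:,:,::-1])
crop('pics/wrist7.png','pics/w7a.png',(200,50,420,250),3)
E
```

```text
clock: 13.75
position: [478.0, -203.1, 377.2]
tcp_rot: [0.0, 0.586, 0.81, -0.0]
contact_force: [0.7, -0.4, -0.3]
finger_gap: 0.996
clock: 14.65
position: [453.7, -300.0, 350.5]
tcp_rot: [0.0, 0.586, 0.811, 0.0]
contact_force: [0.6, 0.9, -0.3]
finger_gap: 0.997
14.65 [np.float64(453.7168245376944), np.float64(-299.9575202608518), np.float64(350.5101704886808)] [np.float64(0.00010255820302221388), np.float64(0.5856077774283752), np.float64(0.8105945450046205), np.float64(6.40778122083912e-05)] [ 0.00293991 -0.00230331  0.00132394  0.0008875   0.00022589 -0.0011683 ]
```

View pics/wrist7.png

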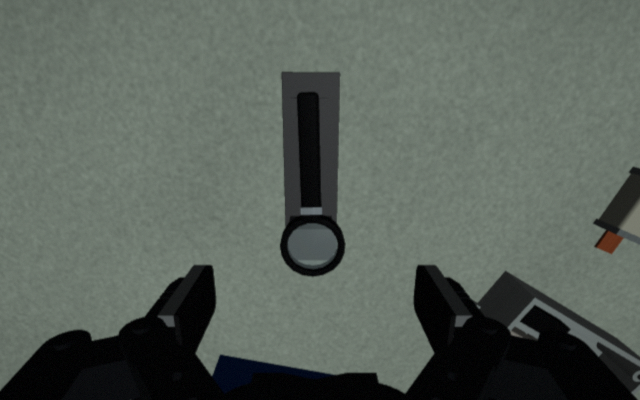

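View pics/w7a.png

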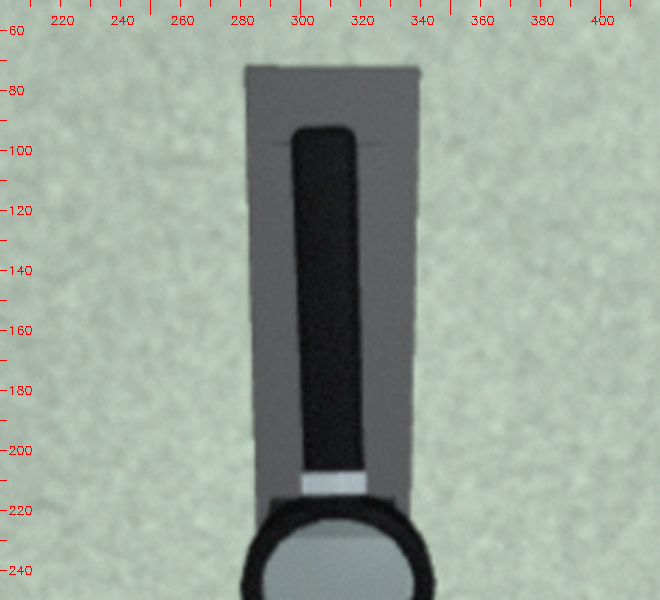

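```bash
cat > m6.py <<'E'
from m5 import *
p=np.load('p.npy')
q=np.array([0,.585608,.810595,0]);q/=np.linalg.norm(q)
for nm,c in (('nom',np.zeros(6)),('corr',p[19:25])):
    w=cam('wrist',c,([453.717,-299.958,350.51],q))
    e,n=w.onz((308,92.5),60),w.onz((311,206.7),60); g=w.onz((313,245.5),51)
    print(nm,'hend',e,'hnear',n,'len',np.linalg.norm(n-e),'yaw',np.arctan2(*(n-e)[1::-1]),'ring',g,np.arctan2(*(g-e)[1::-1]),'lens-end',np.linalg.norm((g-e)[:2]))
    print('width',np.linalg.norm(w.onz((297.7,110),60)-w.onz((318.5,110),60)))
E
python3 m6.py
```

```text
nom hend [ 380.47 -329.31   60.  ] hnear [ 461.63 -300.39   60.  ] len 86.16377247199001 yaw 0.34228278700142595 ring [ 496.87 -287.12   51.  ] 0.34772858091930325 lens-end 123.8107537464334
width 15.134716469982223
corr hend [ 380.7  -329.86   60.  ] hnear [ 462.33 -300.58   60.  ] len 86.72179448681467 yaw 0.34442074940682227 ring [ 497.77 -287.14   51.  ] 0.34988242904040906 lens-end 124.62325308681129
width 15.226686461150592
```

```bash
python3 -m creep '[[[-1,-2,6,-0.01,85],[-2,-4,18,-0.02,85],[-3.1,-6.2,34,-0.028,75],[-3.1,-6.2,52,-0.028,65],[-3.1,-6.2,68,-0.028,60],[-3.1,-6.2,80,-0.028,60],[-3.1,-6.2,87,-0.028,60],[-3.1,-6.2,90,-0.028,60],[-3.1,-6.2,90,-0.028,60]]]'
python3 - <<'E'
from h import *
s=r.state(); print(s['clock'],list(s['position']),list(s['tcp_rot']),s['joint_velocities'])
im=r.grab_frame('wrist'); cv2.imwrite(f"pics/wrist8.png",im[:,:,::-1])
E
```

```text
clock: 15.6
position: [448.7, -305.2, 260.2]
tcp_rot: [-0.0, 0.574, 0.819, -0.0]
contact_force: [-0.3, 1.2, 0.5]
finger_gap: 0.701
15.6 [np.float64(448.70241932638754), np.float64(-305.2327462824549), np.float64(260.2485724505729)] [np.float64(-7.565712280235076e-06), np.float64(0.5743292737503005), np.float64(0.8186243858971107), np.float64(-8.41371773860099e-06)] [ 3.41870932e-03 -8.09200064e-03 -1.16927524e-02  6.91448344e-05
  8.36565620e-03  1.42063187e-03]
```

View pics/wrist8.png

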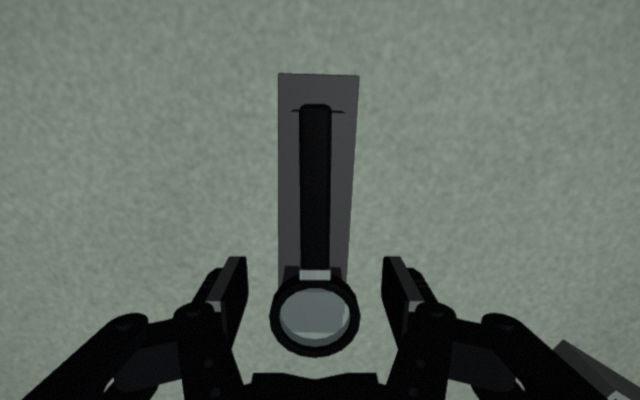

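```bash
python3 - <<'E'
from m5 import *
p=np.load('p.npy')
n=lambda q:np.array(q)/np.linalg.norm(q)
for c in (np.zeros(6),p[19:25]):
    a=cam('wrist',c,([453.717,-299.958,350.51],n([0,.585608,.810595,0]))); b=cam('wrist',c,([448.702,-305.233,260.249],n([0,.574329,.818624,0])))
    print(tri([(a,(308,92.5)),(b,(315.5,105))]),tri([(a,(311,206.7)),(b,(315,269.5))]),tri([(a,(313,245.5)),(b,(315,316))]))
    print(b.onz((315,316),51.5))
E
```

```text
(array([ 380.5 , -329.53,   48.7 ]), [array([-0.1,  0. ]), array([ 0.1, -0.1])]) (array([ 461.18, -300.53,   61.42]), [array([-0.,  0.]), array([ 0., -0.])]) (array([ 498.8 , -286.67,   46.69]), [array([-0.2,  0. ]), array([ 0.3, -0. ])])
[ 495.64 -288.01   51.5 ]
(array([ 380.72, -330.07,   47.65]), [array([-0.,  0.]), array([ 0., -0.])]) (array([ 461.51, -300.82,   62.56]), [array([-0.,  0.]), array([ 0., -0.])]) (array([ 499.14, -286.86,   47.99]), [array([-0.2,  0. ]), array([ 0.3, -0. ])])
[ 496.85 -287.89   51.5 ]
```

```bash
python3 -m creep '[[[0,0,5,0,60],[0,0,14,0,60],[0,0,26,0,60],[0,0,38,0,60],[0,0,48,0,60],[0,0,54,0,60],[0,0,56,0,60],[0,0,56,0,40],[0,0,56,0,30],[0,0,56,0,26]]]' 50
python3 -m creep '[[[0,0,0,0,22],[0,0,0,0,18],[0,0,0,0,14],[0,0,0,0,10],[0,0,0,0,8],[0,0,0,0,8],[0,0,0,0,8],[0,0,0,0,8],[0,0,0,0,8]]]' 50
python3 - <<'E'
from h import *
s=r.state(); print(s['clock'],list(s['position']),list(s['tcp_rot']),s['contact_force'],s['torque'])
im=r.grab_frame('wrist'); cv2.imwrite(f"pics/wrist9.png",im[:,:,::-1])
E
```

```text
clock: 16.65
position: [448.8, -305.3, 204.8]
tcp_rot: [0.0, 0.574, 0.819, -0.0]
contact_force: [0.1, -0.2, 0.3]
finger_gap: 0.303
clock: 17.55
position: [448.7, -305.3, 204.7]
tcp_rot: [0.0, 0.574, 0.819, -0.0]
contact_force: [-1.6, 0.5, 6.1]
finger_gap: 0.174
17.55 [np.float64(448.7309737288686), np.float64(-305.2732124945609), np.float64(204.66012227929374)] [np.float64(0.0002403091631371717), np.float64(0.5743519572140153), np.float64(0.8186084359482358), np.float64(-9.50363485604439e-06)] [-1.64775427  0.53947366  6.08465029] [ 0.07133604  0.184756   -0.03856443]
```

View pics/wrist9.png

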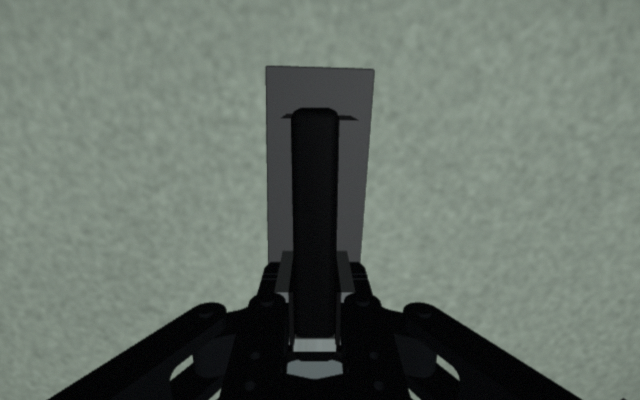

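```bash
python3 -m creep '[[[0,0,-1,0,8],[0,0,-3,0,8],[0,0,-6,0,8],[0,0,-11,0,8],[0,0,-18,0,8],[0,0,-28,0,8],[0,0,-40,0,8],[0,0,-55,0,8],[0,0,-70,0,8],[0,0,-85,0,8]]]'
python3 -m creep '[[[0,0,-12,0,8],[0,0,-18,0,8],[0,0,-20,0,8],[0,0,-20,0,8],[0,0,-20,0,8]]]'
python3 - <<'E'
from h import *
s=r.state(); print(s['clock'],list(s['position']),list(s['tcp_rot']),s['contact_force'],s['torque'])
for n in ('wrist','side','scene'):
  im=r.grab_frame(n); cv2.imwrite(f"pics/{n}10.png",im[:,:,::-1])
crop('pics/side10.png','pics/d10.png',(260,200,420,340),5)
E
```

```text
clock: 18.6
position: [448.6, -305.2, 291.1]
tcp_rot: [0.0, 0.574, 0.819, -0.0]
contact_force: [-0.7, 0.1, -1.0]
finger_gap: 0.181
clock: 19.1
position: [448.6, -305.1, 308.6]
tcp_rot: [-0.0, 0.574, 0.819, 0.0]
contact_force: [-0.2, 0.2, -0.5]
finger_gap: 0.182
19.1 [np.float64(448.5895304591906), np.float64(-305.14039267706204), np.float64(308.618369413051)] [np.float64(-0.0004897096594408959), np.float64(0.5743124948977962), np.float64(0.8186360105803416), np.float64(2.387092004938913e-05)] [-0.16812389  0.20547283 -0.4697506 ] [-0.02417915  0.01307472 -0.01387339]
```

View pics/wrist10.png

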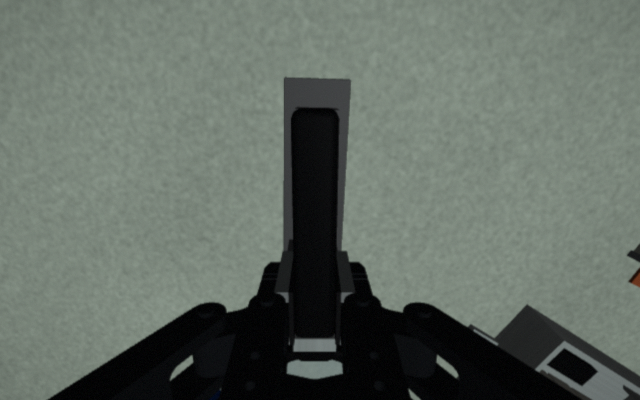

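View pics/side10.png

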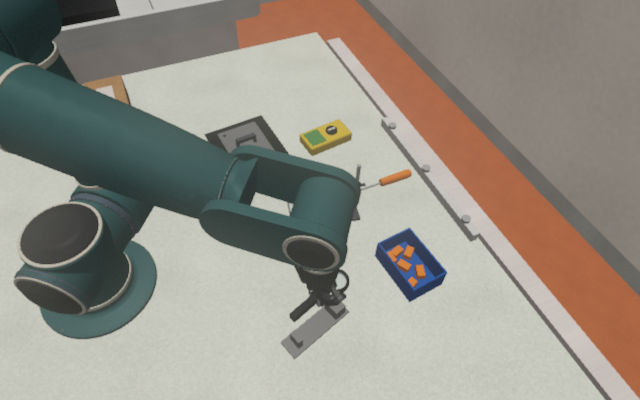

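View pics/scene10.png

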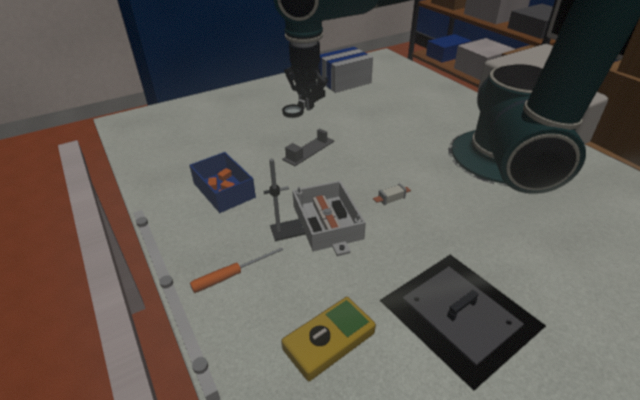

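```bash
python3 -m creep '[[[3,2,0,0,8],[9,6,0,0,8],[18,12,0,0,8],[30,19,0,0,8],[45,29,0,0,8],[62,40,0,0,8],[80,52,0,0,8],[98,63,0,0,8],[116,75,0,0,8],[134,87,0,0,8]]]'
python3 -m creep '[[[18,12,0,0,8],[35,22,0,0,8],[51,33,0,0,8],[65,42,0,0,8],[77,50,0,0,8],[86,56,4,0,8],[92,60,9,0,8],[96,62,14,0,8],[97.7,63,18,0,8],[97.7,63,20,0,8]]]'
python3 -m creep '[[[0,0,0,0,8],[0,0,0,0,8],[0,0,0,0,8],[0,0,0,0,8]]]'
python3 - <<'E'
from h import *
s=r.state(); print(s['clock'],list(s['position']),list(s['tcp_rot']),s['contact_force'],s['torque'])
for n in ('wrist','side','scene'):
  im=r.grab_frame(n); cv2.imwrite(f"pics/{n}11.png",im[:,:,::-1])
crop('pics/side11.png','pics/d11.png',(270,140,380,260),6)
crop('pics/scene11.png','pics/s11.png',(255,130,380,255),6)
E
```

```text
clock: 20.25
position: [484.9, -147.7, 309.4]
tcp_rot: [0.0, 0.574, 0.819, 0.0]
contact_force: [1.1, -0.7, -1.4]
finger_gap: 0.178
clock: 21.25
position: [510.8, -36.4, 288.6]
tcp_rot: [-0.0, 0.574, 0.819, -0.0]
contact_force: [0.2, -0.6, 0.5]
finger_gap: 0.18
clock: 21.65
position: [510.9, -36.5, 289.5]
tcp_rot: [0.0, 0.574, 0.819, 0.0]
contact_force: [-0.5, -0.0, -1.6]
finger_gap: 0.176
21.65 [np.float64(510.8701303891986), np.float64(-36.45939256385455), np.float64(289.52744175028784)] [np.float64(0.00016330403125067712), np.float64(0.5744487077472865), np.float64(0.8185405615770771), np.float64(6.747109903459603e-05)] [-0.46730555 -0.04415143 -1.55279552] [ 0.07150706 -0.01152009 -0.03024006]
```

View pics/wrist11.png

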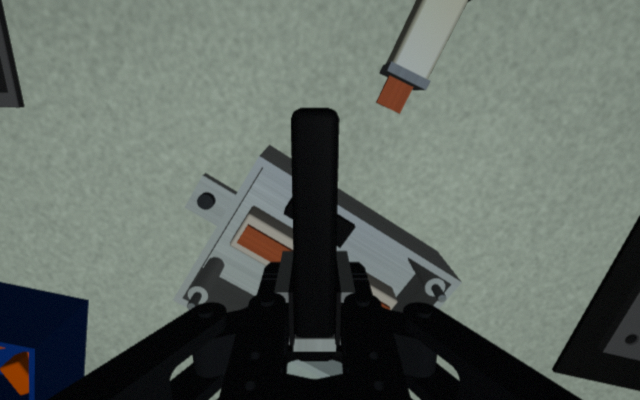

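View pics/d11.png

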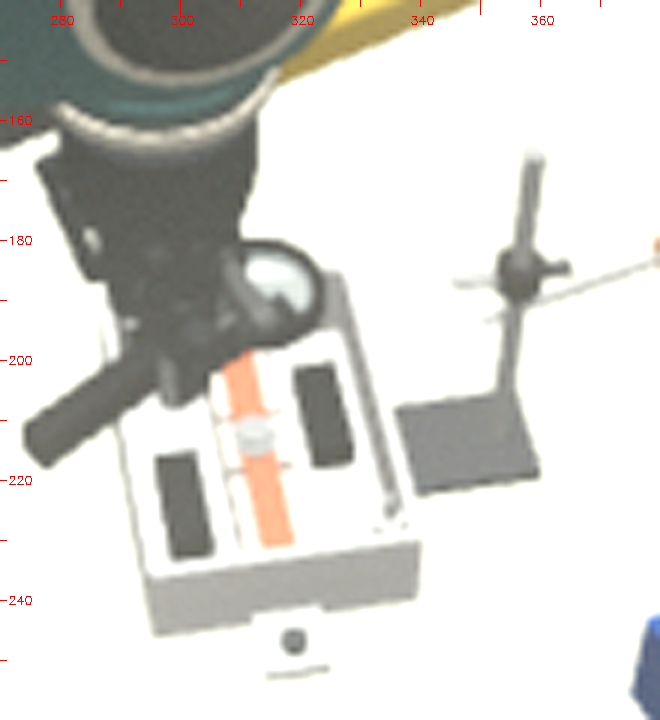

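View pics/s11.png

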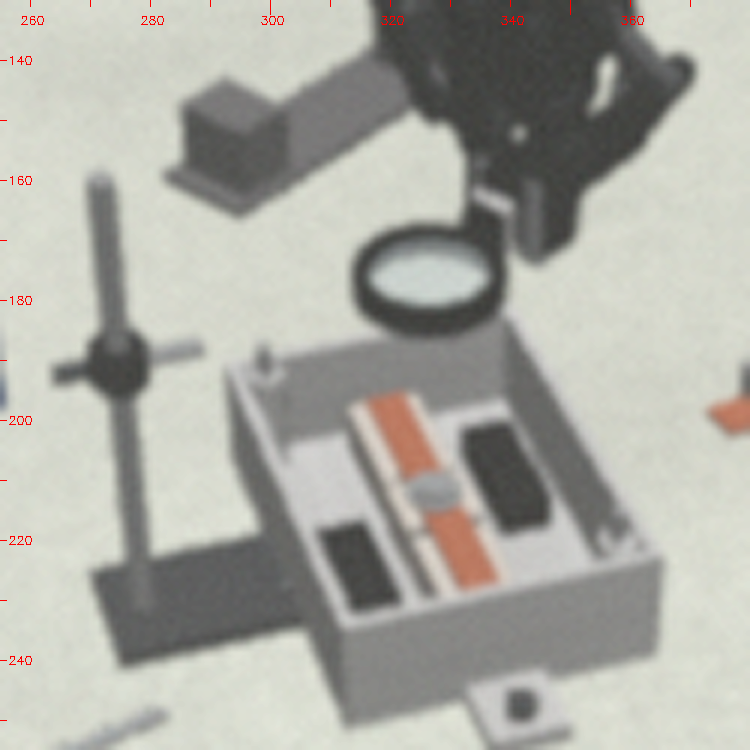

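```bash
cat > ov.py <<'E'
import sys
from m5 import *
p=np.load('p.npy'); K=cams(p)
def overlay(n,src,box,k,C,dst,tilt=(0,0)):
    l,t,rr,bb=box; im=cv2.imread(src)
    c=cv2.resize(im[t:bb,l:rr],None,fx=k,fy=k,interpolation=cv2.INTER_CUBIC); c=np.clip(c*1.5+10.,0,255).astype(np.uint8)
    th=np.linspace(0,2*np.pi,60)
    for dz in (-6,6):
        P=np.c_[C[0]+28*np.cos(th),C[1]+28*np.sin(th),np.full(60,C[2]+dz)+28*(tilt[0]*np.cos(th)+tilt[1]*np.sin(th))]
        u=((K[n].proj(P)-[l,t]+.5)*k).astype(np.int32); cv2.polylines(c,[u],True,(0,0,255) if dz<0 else (0,200,0),1)
    for a in (tip,stud,post,pinA,pinB):
        u=((K[n].proj(pt(p,a))[0]-[l,t]+.5)*k).astype(int); cv2.circle(c,tuple(int(v) for v in u),3,(255,0,255),-1)
    cv2.imwrite(dst,c)
E
python3 - <<'E'
from ov import *
C=np.array([510.87+49.1,-36.46+18,289.5-158.7]); print(C,K['scene'].proj(C),K['side'].proj(C))
overlay('scene','pics/scene11.png',(255,130,380,255),6,C,'pics/o_s11.png')
overlay('side','pics/side11.png',(270,140,380,260),6,C,'pics/o_d11.png')
E
```

```text
[559.97 -18.46 130.8 ] [[327.13 176.76]] [[312.85 189.59]]
```

View pics/o_s11.png

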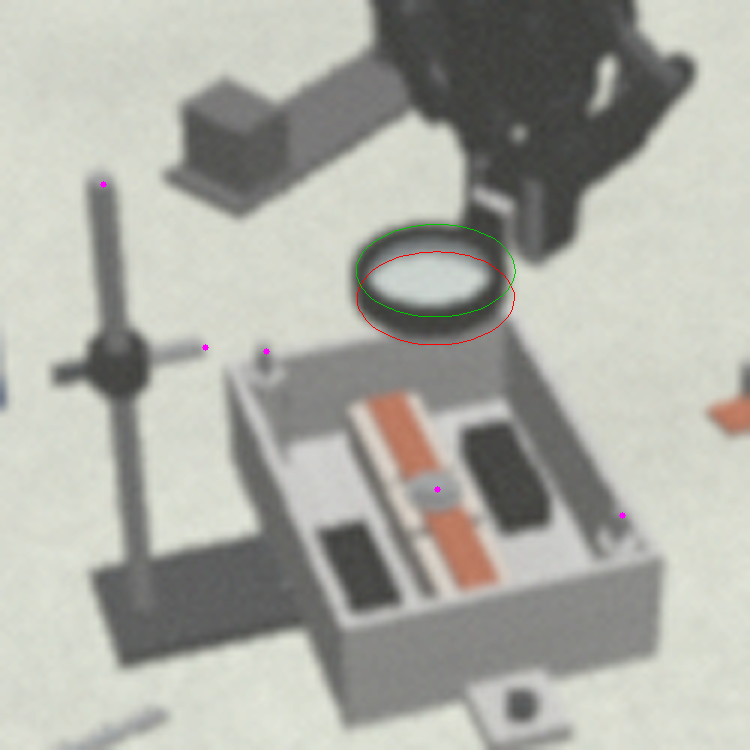

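View pics/o_d11.png

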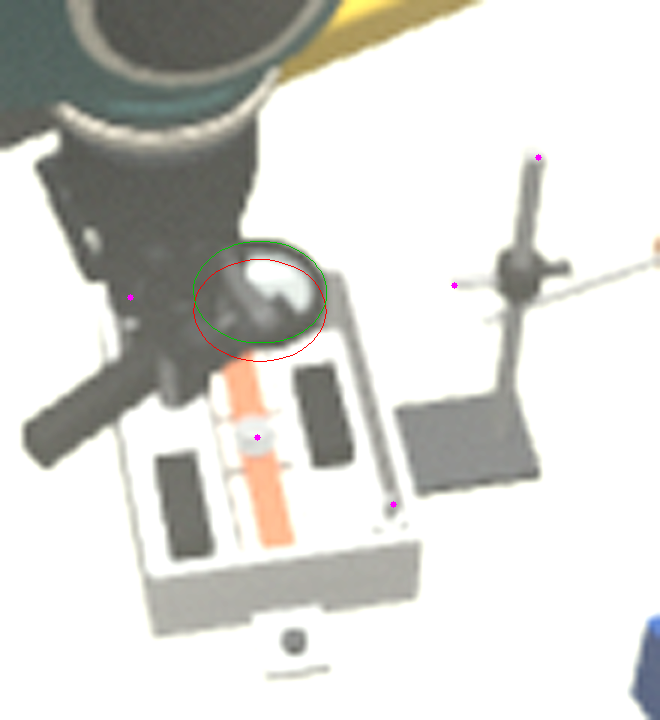

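```bash
python3 - <<'E'
from ov import *
C=np.array([559.97,-18.46,130.8])
print(tri([(K['scene'],np.array((326.7,176.5))),(K['side'],np.array((313.2,188.8)))]))
for i in range(3):
    d=np.zeros(3);d[i]=5; print('xyz'[i],[(K[n].proj(C+d)-K[n].proj(C))[0] for n in('scene','side')])
import json
for n in ('scene','side'):
    print(n,[ (round(m['p'],2),m['rect']) for m in r.masks_of(n,'loupe')[:2]])
E
```

```text
(array([561.34, -17.73, 132.45]), [array([ 0.1, -0. ]), array([0., 0.])])
x [array([-2.01,  0.73]), array([ 1.81, -0.58])]
y [array([1.23, 1.18]), array([-0.77, -1.39])]
z [array([-0.01, -1.91]), array([ 0.02, -1.27])]
scene [(0.77, [313.6, 146.9, 354.4, 189.1]), (0.43, [284.9, 140.7, 324.3, 166.9])]
side [(0.69, [272.9, 181.1, 325.0, 215.3])]
```

```bash
python3 -m creep '[[[0,0,-6,0,8],[0,0,-20,0,8],[0,0,-40,0,8],[0,0,-62,0,8],[0,0,-82,0,8],[2,8,-97,0,8],[5,24,-106,0,8],[9,44,-110,0,8],[13,66,-110,0,8],[17,86,-110,0,8]]]'
python3 -m creep '[[[4,16,0,0,8],[6,28,0,0,8],[8,36,0,0,8],[9,40,0,0,8],[9,40,0,0,8],[9,40,0,0,8],[9,40,0,0,8]]]'
python3 - <<'E'
from h import *
s=r.state(); print(s['clock'],list(s['position']),list(s['tcp_rot']),s['joint_velocities'])
im=r.grab_frame('wrist'); cv2.imwrite("pics/wrist12.png",im[:,:,::-1])
E
python3 -m creep '[[[-5,0,0,0,8],[-17,0,0,0,8],[-35,0,0,0,8],[-57,0,0,0,8],[-80,0,0,0,8],[-102,0,0,0,8],[-120,0,0,0,8],[-132,0,0,0,8],[-138,0,0,0,8],[-140,0,0,0,8]]]'
python3 -m creep '[[[0,0,0,0,8],[0,0,0,0,8],[0,0,0,0,8]]]'
python3 - <<'E'
from h import *
s=r.state(); print(s['clock'],list(s['position']),list(s['tcp_rot']),s['joint_velocities'])
im=r.grab_frame('wrist'); cv2.imwrite("pics/wrist13.png",im[:,:,::-1])
E
```

```text
clock: 22.9
position: [586.6, 9.5, 400.9]
tcp_rot: [0.001, 0.574, 0.819, 0.0]
contact_force: [-0.4, -0.4, -0.9]
finger_gap: 0.179
clock: 23.6
position: [620.2, 30.8, 399.5]
tcp_rot: [0.0, 0.574, 0.819, 0.0]
contact_force: [-0.3, 0.1, -1.2]
finger_gap: 0.18
23.6 [np.float64(620.151079591358), np.float64(30.761202660876442), np.float64(399.52602786431817)] [np.float64(9.355083752845964e-05), np.float64(0.5744535225851615), np.float64(0.8185371949452241), np.float64(4.614048464379662e-05)] [ 0.00144168  0.00069788 -0.00090683  0.00196893 -0.00021975 -0.00027172]
clock: 24.65
position: [668.3, -101.1, 399.2]
tcp_rot: [-0.0, 0.575, 0.818, -0.0]
contact_force: [0.0, 0.6, 0.2]
finger_gap: 0.178
clock: 24.95
position: [668.0, -100.0, 399.5]
tcp_rot: [0.0, 0.574, 0.819, 0.0]
contact_force: [0.1, -0.2, -1.7]
finger_gap: 0.173
24.95 [np.float64(668.0259083799112), np.float64(-100.00293035840103), np.float64(399.4531064004314)] [np.float64(7.022100948796734e-05), np.float64(0.5740451067919845), np.float64(0.8188236719285846), np.float64(6.875011595315873e-05)] [-0.00262153 -0.0003133  -0.00063281 -0.00215535 -0.00074079  0.00034319]
```

View pics/wrist12.png

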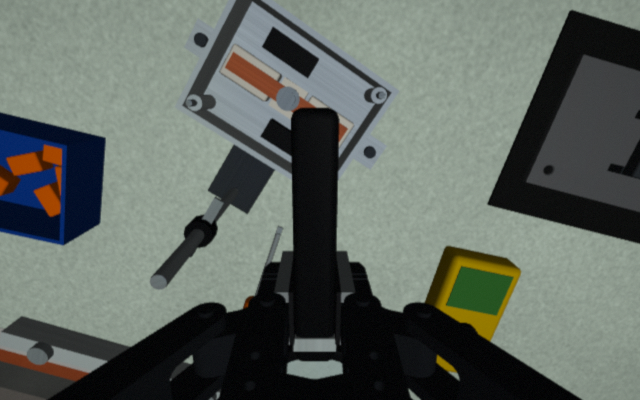

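View pics/wrist13.png

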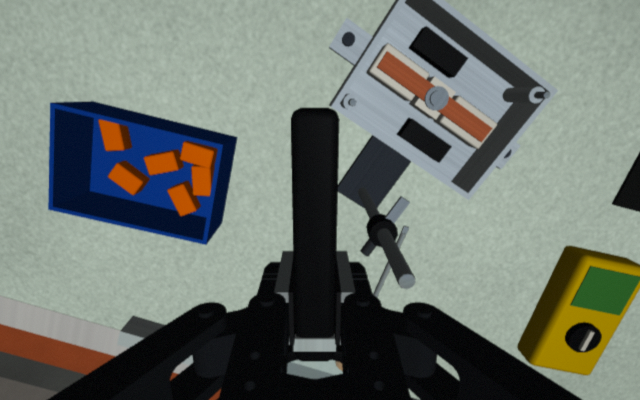

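```bash
python3 - <<'E'
from h import *
crop('pics/wrist12.png','pics/w12a.png',(145,185,225,295),7)
crop('pics/wrist12.png','pics/w12b.png',(175,60,400,160),3)
crop('pics/wrist13.png','pics/w13a.png',(350,180,425,295),7)
crop('pics/wrist13.png','pics/w13b.png',(325,60,560,200),3)
E
```

```text
(no output)
```

View pics/w12a.png

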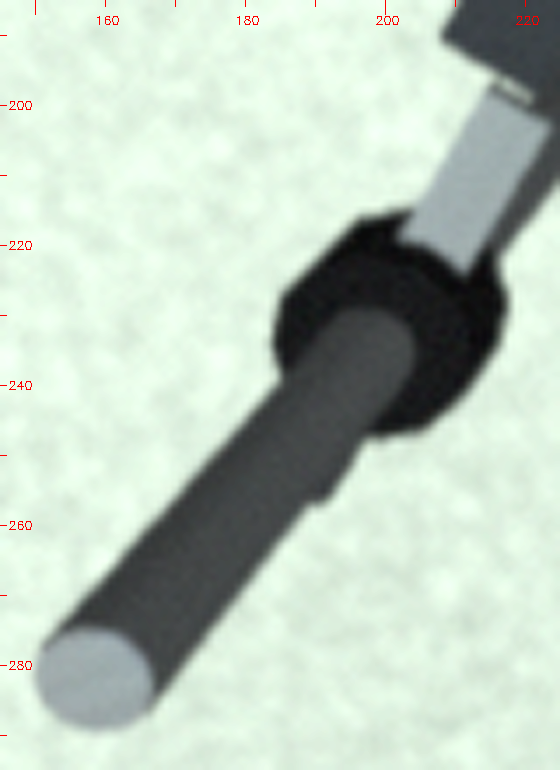

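View pics/w12b.png

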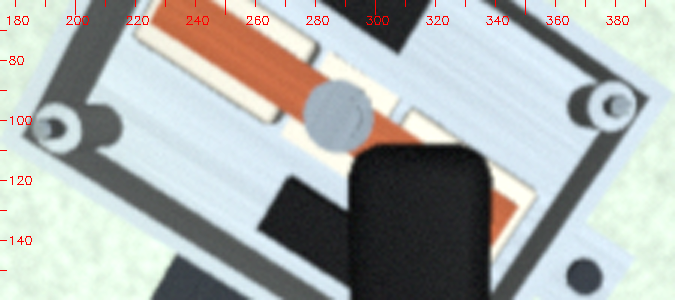

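View pics/w13a.png

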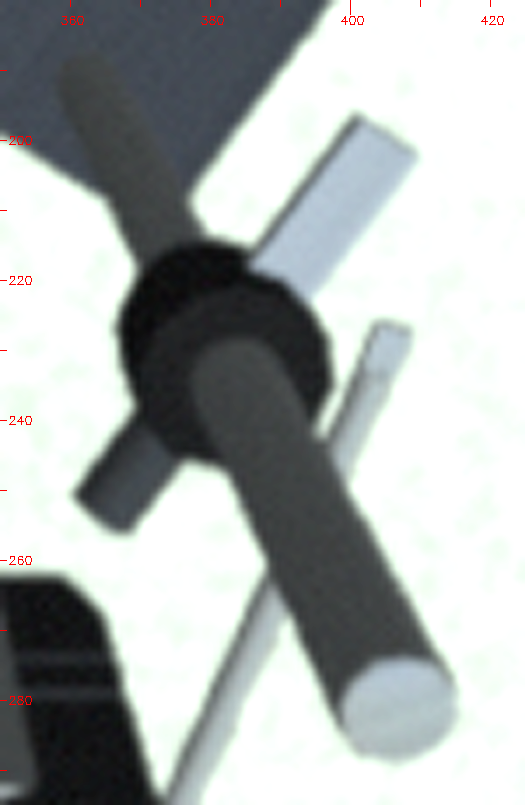

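View pics/w13b.png

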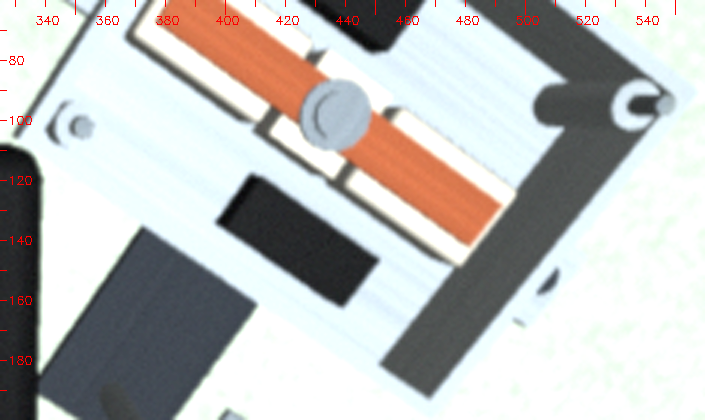

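```bash
cat > m7.py <<'E'
import m5
from m5 import *
W.update({'w12':([620.15,30.76,399.5],[0,.57444,.81855,0]),'w13':([668.03,-100.3,399.4],[0,.5742,.8187,0])})
for k in W: W[k]=(W[k][0],np.array(W[k][1])/np.linalg.norm(W[k][1]))
raw=[(136,91),(280,125),(248,286),(121,261)]
tips={'scene':-1.5,'side':-1.5}
o2=[(v,a,u if u in raw else (u[0]-.42,u[1]-.42)) for v,a,u in obs]
o2+=[('w12',post,(158.1,281.6)),('w12',tip,(219.1,199.7)),('w12',stud,(287.3,98)),('w12',pinA,(188.7,102)),('w12',pinB,(381,95.3)),
('w13',post,(406.6,280.6)),('w13',tip,(404.9,198.9)),('w13',stud,(437,97.7)),('w13',pinA,(352,102)),('w13',pinB,(546.7,94.3))]
m5.obs[:]=o2
def run(drop=()):
    m5.obs[:]=[o for o in o2 if o[0] not in drop]
    s=least_squares(res,np.r_[560,-18,-.23,560,-18,-.23,120,np.zeros(18)],loss='soft_l1')
    return s
if __name__=='__main__':
    np.set_printoptions(precision=3,suppress=True)
    for d in ((),('w6',),('w6','scene','side'),('scene','side'),('w0','w1','scene','side'),('w12','w13')):
        s=run(d); C=np.linalg.pinv(s.jac.T@s.jac); print(d,s.x[:3],'h',s.x[6],np.sqrt(np.diag(C))[[0,1,2,6]],s.x[19:25],2*s.cost/len(s.fun))
    s=run(('w6',)); k=cams(s.x); np.save('p.npy',s.x)
    for v,a,u in m5.obs:
        if a[0]!='c': print(v,a,k[v].proj(pt(s.x,a))[0]-u)
E
python3 m7.py
```

```text
() [560.036 -18.181  -0.227] h 121.6668908942448 [0.192 0.263 0.002 0.511] [ 0.147  0.042 -1.169 -0.003  0.001 -0.001] 0.6965551217858447
('w6',) [560.055 -18.214  -0.226] h 121.2247909898989 [0.19  0.297 0.002 0.565] [ 0.248  0.588 -0.977 -0.001  0.001 -0.001] 0.4521448269073174
('w6', 'scene', 'side') [560.06  -18.163  -0.227] h 121.31272878437602 [0.192 0.302 0.003 0.581] [ 0.254  0.57  -0.982 -0.001  0.001 -0.001] 0.3117592457027195
('scene', 'side') [560.041 -18.133  -0.228] h 121.76976439706277 [0.195 0.268 0.002 0.517] [ 0.147 -0.    -1.177 -0.003  0.    -0.001] 0.6775938658696463
('w0', 'w1', 'scene', 'side') [560.768 -17.767  -0.229] h 121.86476973374918 [2.129 2.124 0.002 0.731] [ 0.002 -0.038 -1.182 -0.006 -0.    -0.001] 0.7157099536802543
('w12', 'w13') [559.852 -18.352  -0.225] h 122.0630138249124 [0.295 0.334 0.004 0.625] [-0.255  0.086 -1.7   -0.001 -0.     0.002] 0.7492252133557279
scene ('h', 0, 0, 35) [-0.092 -0.414]
side ('h', 0, 0, 35) [0.188 0.034]
w1 ('h', -47, 67, 64) [ 0.081 -0.032]
w1 ('h', 47, -67, 64) [ 0.225 -0.366]
scene ('h', 60, 80, 50) [-0.77   1.085]
scene ('h', -60, 80, 50) [0.594 0.076]
scene ('h', 115, 0, 198) [0.12  1.183]
side ('h', 115, 0, 198) [0.181 0.12 ]
w0 ('h', 115, 0, 198) [0.35  0.181]
w0 ('t',) [-0.178 -0.173]
w1 ('t',) [-0.25  -0.211]
scene ('t',) [ 0.073 -0.665]
side ('t',) [-0.433  0.416]
w12 ('h', 115, 0, 198) [ 0.095 -0.29 ]
w12 ('t',) [-0.297 -0.232]
w12 ('h', 0, 0, 35) [-0.298  0.373]
w12 ('h', 47, -67, 64) [-0.248  0.698]
w12 ('h', -47, 67, 64) [ 0.015 -0.483]
w13 ('h', 115, 0, 198) [-0.189  0.136]
w13 ('t',) [0.437 0.03 ]
w13 ('h', 0, 0, 35) [0.442 0.151]
w13 ('h', 47, -67, 64) [0.421 0.078]
w13 ('h', -47, 67, 64) [-0.317 -0.003]m7.py:18: RuntimeWarning: invalid value encountered in sqrt
  s=run(d); C=np.linalg.pinv(s.jac.T@s.jac); print(d,s.x[:3],'h',s.x[6],np.sqrt(np.diag(C))[[0,1,2,6]],s.x[19:25],2*s.cost/len(s.fun))
```

```bash
python3 - <<'E'
from m7 import *
p=np.load('p.npy'); n=lambda q:np.array(q)/np.linalg.norm(q)
a=cam('wrist',p[19:25],([453.717,-299.958,350.51],n([0,.585608,.810595,0]))); b=cam('wrist',p[19:25],([448.702,-305.233,260.249],n([0,.574329,.818624,0])))
T=np.array([448.73,-305.27,204.66])
print('ring off',a.onz((312.7,245.2),51)-T,b.onz((314.8,315.8),51)-T)
e=a.onz((307.6,92.2),60);e2=b.onz((315,104.6),58)
f=126*np.array([np.cos(.349),np.sin(.349),0]); print('via end',e+f-T,e2+f-T)
K=cams(p); print('ext off',tri([(K['scene'],np.array((326.3,176.1))),(K['side'],np.array((312.8,188.5)))])[0]-[510.87,-36.46,289.5])
E
sed -n 1p /dev/null; python3 - <<'E'
import sys; sys.path.insert(0,'.')
from h import *
crop('pics/wrist8.png','pics/w8a.png',(260,90,370,365),2)
crop('pics/wrist8.png','pics/w8b.png',(260,255,370,365),6)
crop('pics/wrist7.png','pics/w7b.png',(270,195,355,285),7)
E
```

```text
ring off [  49.12   18.19 -153.66] [  48.53   17.73 -153.66]
via end [  50.7    19.05 -144.66] [  50.51   18.79 -146.66]
ext off [  50.59   18.46 -157.33]
```

View pics/w8b.png

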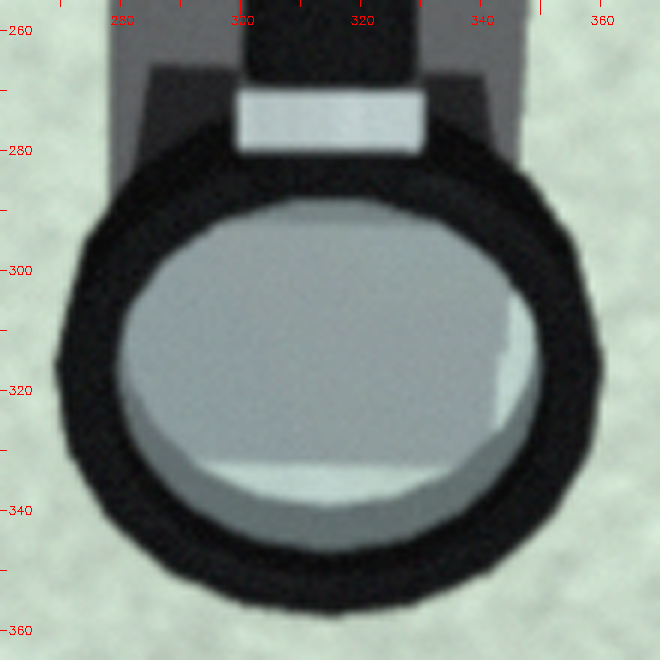

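View pics/w7b.png

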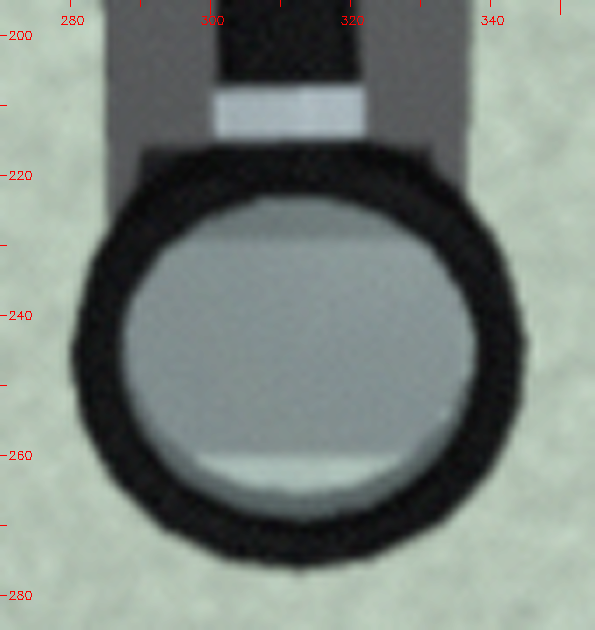

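```bash
python3 - <<'E'
from m7 import *
p=np.load('p.npy'); n=lambda q:np.array(q)/np.linalg.norm(q)
T=np.array([448.73,-305.27,204.66])
d=28*np.array([np.cos(.349),np.sin(.349),0])
for c in (p[19:25],np.zeros(6)):
    a=cam('wrist',c,([453.717,-299.958,350.51],n([0,.585608,.810595,0]))); b=cam('wrist',c,([448.702,-305.233,260.249],n([0,.574329,.818624,0])))
    for z in (52,51): print(z,a.onz((312.2,276),z)-d-T,b.onz((314.3,356.6),z)-d-T)
    print('neck front edge (x=-26?)',[ (v-T) for v in (a.onz((312.6,206.8),60),b.onz((315,269.3),60))])
E
```

```text
52 [  50.45   17.25 -152.66] [  49.96   17.86 -152.66]
51 [  50.99   17.42 -153.66] [  50.79   18.16 -153.66]
neck front edge (x=-26?) [array([  13.6 ,    6.48, -144.66]), array([  14.23,    5.43, -144.66])]
52 [  49.13   16.89 -152.66] [  48.4    17.31 -152.66]
51 [  49.67   17.06 -153.66] [  49.23   17.62 -153.66]
neck front edge (x=-26?) [array([  12.57,    6.13, -144.66]), array([  13.07,    4.95, -144.66])]
```

```bash
python3 -m creep '[[[4,-4,-5,0,8],[12,-14,-10,0,8],[25,-28,-10,0,8],[41,-45,-10,0,8],[58,-64,-10,0,8],[75,-83,-10,0,8],[90,-100,-10,0,8],[102,-113,-5,0,8],[110,-122,0,0,8],[114,-127.2,0,0,8]]]'
python3 -m creep '[[[0,0,6,0,8],[0,0,18,0,8],[0,0,34,0,8],[0,0,52,0,8],[0,0,70,0,8],[0,0,87,0,8],[0,0,101,0,8],[0,0,110,0,8],[0,0,114,0,8],[0,0,115,0,8]]]'
python3 -m creep '[[[0,0,0,0,8],[0,0,0,0,8],[0,0,0,0,8],[0,0,0,0,8]]]'
python3 - <<'E'
from h import *
s=r.state(); print(s['clock'],list(s['position']),list(s['tcp_rot']),s['contact_force'],s['torque'])
E
```

```text
clock: 26.0
position: [508.5, -36.2, 399.1]
tcp_rot: [-0.0, 0.574, 0.819, 0.0]
contact_force: [-0.4, -0.4, -0.5]
finger_gap: 0.18
clock: 27.0
position: [509.8, -36.7, 284.1]
tcp_rot: [-0.0, 0.574, 0.819, -0.0]
contact_force: [0.1, -1.0, -0.2]
finger_gap: 0.181
clock: 27.4
position: [509.8, -36.7, 284.6]
tcp_rot: [0.0, 0.574, 0.819, 0.0]
contact_force: [0.0, 0.1, 0.0]
finger_gap: 0.181
27.4 [np.float64(509.7588119045685), np.float64(-36.68332750465208), np.float64(284.62472808394733)] [np.float64(0.00020642655442773542), np.float64(0.5743280634618962), np.float64(0.8186252016556789), np.float64(0.00011010170292504327)] [0.00832703 0.07915326 0.03370582] [-0.0173564  -0.04546444 -0.00062092]
```

Fine adjustment: down 4.8 mm, +0.4 mm in y.

```bash
python3 -m creep '[[[0.1,0,1,0,8],[0.2,0,2,0,8],[0.3,0,3.2,0,8],[0.4,0,4.2,0,8],[0.4,0,4.8,0,8],[0.4,0,4.8,0,8],[0.4,0,4.8,0,8],[0.4,0,4.8,0,8]]]'
python3 - <<'E'
from h import *
s=r.state(); print(s['clock'],list(s['position']),list(s['tcp_rot']),s['contact_force'])
for n in ('wrist','side','scene'):
  im=r.grab_frame(n); cv2.imwrite(f"pics/{n}14.png",im[:,:,::-1])
from ov import *
t=s['position']; C=np.array([t[0]+50.4,t[1]+18.1,t[2]-158.66]); print(C,p[:3],p[6])
overlay('scene','pics/scene14.png',(255,130,380,255),6,C,'pics/o_s14.png')
overlay('side','pics/side14.png',(270,140,380,260),6,C,'pics/o_d14.png')
E
```

```text
clock: 28.2
position: [509.6, -36.3, 279.6]
tcp_rot: [0.0, 0.574, 0.819, 0.0]
contact_force: [-0.4, 0.3, -2.0]
finger_gap: 0.183
28.2 [np.float64(509.60533391752136), np.float64(-36.32656615463526), np.float64(279.570518696986)] [np.float64(5.389950823474916e-05), np.float64(0.5743479068573278), np.float64(0.81861131043826), np.float64(3.749671890470775e-05)] [-0.43075386  0.27365521 -2.00941541]Traceback (most recent call last):
  File "<stdin>", line 6, in <module>
KeyError: 'position'
```

View pics/scene14.png

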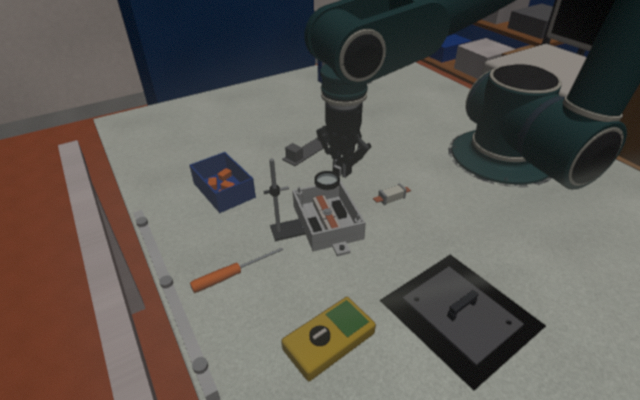

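View pics/wrist14.png

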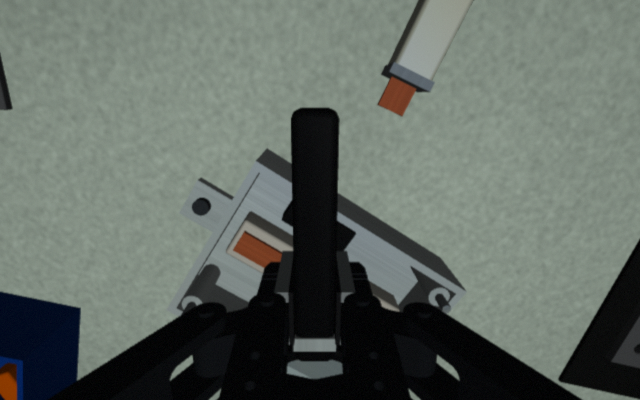

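```bash
python3 - <<'E'
from ov import *
C=np.array([509.6+50.4,-36.33+18.1,279.57-158.66]); print(C,p[:3],p[6])
overlay('scene','pics/scene14.png',(255,130,380,255),6,C,'pics/o_s14.png')
overlay('side','pics/side14.png',(270,140,380,260),6,C,'pics/o_d14.png')
E
```

```text
[560.   -18.23 120.91] [560.05 -18.21  -0.23] 121.2247909898989
```

View pics/o_s14.png

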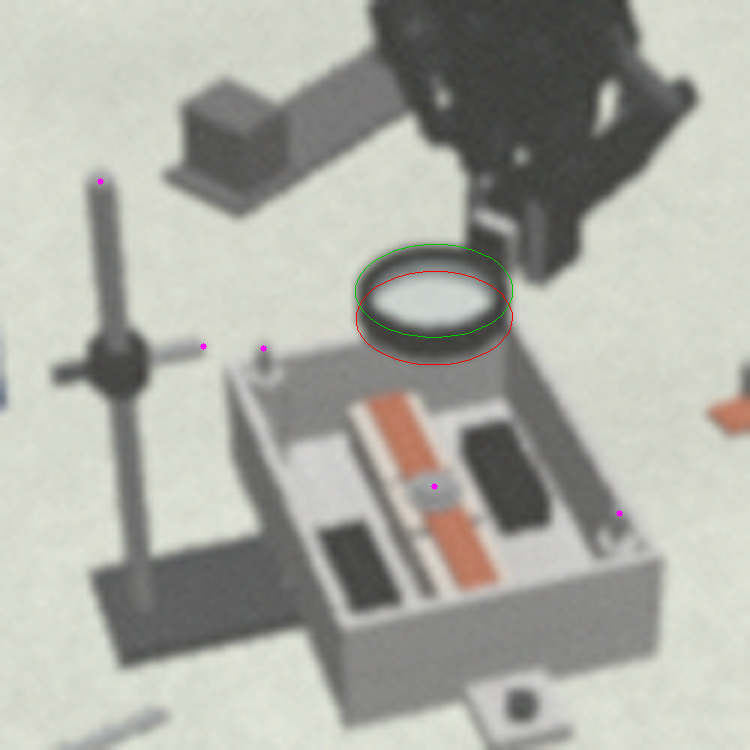

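View pics/o_d14.png

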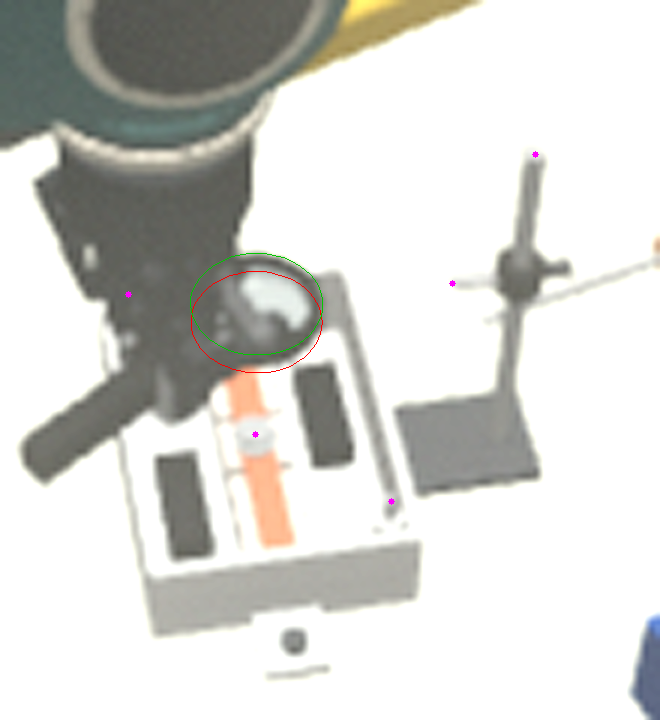

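```bash
python3 - <<'E'
from rig import r
s=r.state(); print(s['clock'],s['position'],s['finger_gap'],s['contact_force'])
print(r.finish_job())
E
```

```text
28.35 [509.59677372 -36.32382819 279.52533052] 0.18368129010352374 [-0.14073652  0.54630907 -0.706685  ]
the job is handed in; nothing more can be done
None
```

I finished the job and handed it in at 28.35 s, with the loupe still held in the gripper over the stud.

- **Cover:** it came off the box and lies flat, handle up, in the middle of the mat. It was let down until the wrist force rose by about 5 N, then released. The wrist picture afterwards showed it centred on the mat and lined up with it.
- **Loupe:** I took it from the rest by its handle, about 52 mm from the lens centre. The handle looked the same in the wrist picture before and after lifting, so it did not visibly slip or tilt. I estimate the lens centre at (560.0, -18.2, 120.9).
- **Stud and pointer:** measured from several camera views, the stud axis is at about (560.05, -18.2). The pointer is 121.2 to 122 mm above the bench.
- **Last checks:** the force on the tool was near zero and the grip was steady. The scene picture showed the loupe clear of the gauge and the box.

**Disagreements:**
- The scene and side cameras together placed the lens 1 to 2 mm off the estimate from the arm's own position, mostly higher. I moved only 0.2 mm towards them, because the ring's edge is partly hidden behind the fingers in the side view.
- I left one wrist picture out of the final fit because its points disagreed by up to about 2.5 pixels. With it in, the pointer came out 0.4 mm higher.

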